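# Draw a heel lift from the magazine and lay it on the upturned heel

## Task

Take the bottom heel lift out of the magazine (its red spring plate at the back starts it): draw it right out at the front so that the rest of the stack drops, set it down on the outlet tongue or the bench and let go of it. Then take it up afresh and lay it flat on the bare heel of the upturned shoe, without dropping it, straight edge towards the toe and flush with the heel all round. Leave the other lifts in the magazine and the tools on the bench where they are.

Things in the scene. Friction and masses are not known exactly. Their poses are not given: they have to be found in the camera images.
- magazine: Fixed bench magazine of heel lifts: green base, open-topped aluminium tower 76 long (x) x 68 wide (y), from 20 to 110 mm above the bench, with five tan lifts stacked flat in it, 2 mm free all round. Origin: on the bench under the tower's centre; its -x axis points out of the outlet, roughly towards the robot. Its floor lies 20 mm above the bench.
- outlet (a point): Middle of the outlet, at floor height (20 mm above the bench), in the plane of the tower's front face (x = -38 mm on the magazine). The front wall stops 11.5 mm above the floor: only the bottom lift can leave. The tall tower keeps a gripper from standing upright over a lift that sticks out a little: come tilted 30 to 45 degrees from the outlet side, fingers pointing down and under the tower.
- tongue_end (a point): Front end, at the top, of the tongue on which the floor runs on out of the outlet (x = -38 to -120 mm on the magazine; 36 wide, top 20 mm above the bench). A lift on it overhangs 11 mm each side, so fingers can straddle tongue and lift.
- pusher (a joint): Travel of the spring thumb slide at the magazine's back, in m: 0 at rest, 0.033 pressed to its stop (towards the outlet). The spring resists with 2 N at the start and 5.3 N at the stop and returns the slide when let go. Pressed to the stop it leaves the bottom lift sticking about 26 mm out of the tower's front wall; the lift stays there when the slide returns, the stack resting on its tail.
- pusher_plate (a point): Centre of the rear face of the slide's red upright plate (40 wide, 6 thick, from 26 to 82 mm above the bench; this point is 60 mm above the bench and, at rest, at x = +89 mm in the magazine's frame). Push this face towards the outlet (magazine's -x) with shut fingertips from above, at least 45 mm above the bench so that the gripper's body passes over the tower.
- lift_1: The bottom lift, the one to take: tan D-shaped plate 66 long (x) x 58 wide (y) x 8 thick, about 35 g. Origin: centre of its underside. Straight 58 mm edge (breast) at x = -33, facing out of the outlet at the start; sides straight from x = -33 to x = +4; the rest is a half circle of radius 29 that ends at x = +33.
- lift_breast (a point): On lift_1: middle of the straight edge, at the underside.
- lift_back (a point): On lift_1: middle of the round end, at the underside.
- lift_2: Lift number 2 from the bottom of the stack, same shape and origin as lift_1; it stays in the magazine and drops 8 mm when lift_1 is drawn.
- lift_3: Lift number 3 from the bottom of the stack, same shape and origin as lift_1; it stays in the magazine and drops 8 mm when lift_1 is drawn.
- lift_4: Lift number 4 from the bottom of the stack, same shape and origin as lift_1; it stays in the magazine and drops 8 mm when lift_1 is drawn.
- lift_5: Lift number 5 from the bottom of the stack, same shape and origin as lift_1; it stays in the magazine and drops 8 mm when lift_1 is drawn.
- jack: Fixed bench jack (iron foot 200 x 100 mm) carrying a black shoe upside down, 285 long, sole up. Origin: on the bench; +x points from heel to toe, roughly away from the robot. The bare brown heel is level, 147 mm above the bench, centred at x = -80, same D outline as a lift, straight edge to the toe, 19 mm proud of the sole round it; fingers may straddle it. The forepart reaches 154 mm.
- heel_breast (a point): Middle of the straight edge of the heel's top face (x = -47 on the jack, 147 mm above the bench). The lift's straight edge belongs here.
- heel_back (a point): Middle of the round edge of the heel's top face (x = -113 on the jack, 147 mm above the bench). The lift's round end belongs here.
- hammer: Bystander: yellow-handled hammer, lying on the bench; leave alone.
- rasp: Bystander: flat rasp with wooden handle, lying on the bench; leave alone.
- pincers: Bystander: steel lasting pincers, lying on the bench; leave alone.
- tack_tin: Bystander: open tin of tacks, 95 x 65 x 22 mm, on the bench; leave alone.
- drink_bottle: Bystander: dark red bottle with white cap, 72 in diameter, 170 high, in mm, on the bench; leave alone.
- knife: Bystander: black-handled knife, lying on the bench; leave alone.
- brush: Bystander: wooden brush, lying on the bench; leave alone.
Things that resemble listed ones, but are neither listed nor needed, are in the scene too. Leave any pink look-alike of the lift_5 alone.

How it is judged:
By the outcome, as a careful person would: the job done as asked, in the order asked, and still so for the second after the job is handed in, with the robot touching nothing.
It also fails if it takes over 58 s, if anything falls off the work surface, if the arm or the gripper's body presses on something with over 40 N, if the wrist force passes 120 N, or if a joint passes its speed limit or range.

## Robot

A 7-joint arm with a two-finger parallel gripper is mounted at the origin on the work surface. World frame = base frame: x ahead of the robot, y to its left, z up, the work surface at z = 0. Lengths are in m, angles in rad, forces in N, time in s.
With the tool pointing down it reaches from about 0.4 to 0.875 m from the base axis. Payload 19.3 kg.
Tool frame: the origin (TCP) lies at the very end of the fingers, on their centre line; the grasp point (between the pads) lies 19 mm behind it; z points along the fingers, x is the direction in which the jaws open and shut, and the axes are right-handed (so a half turn about z gives the same grasp; the last joint's range is limited). The gripper opens to 85 mm and grips with 20 to 120 N. Pads are 22 mm wide; open, the fingers measure 114 mm over their backs; the gripper's body (76 mm by 85 mm) begins 54 mm behind the grasp point. The pads swing forward as they close: fully open they stand 13 mm farther back than shut.
Start: joints at [-1.327, 0.521, -0.036, 1.599, 0.021, 1.021, -0.113], TCP at [0.193, 0.594, 0.208] pointing down, gripper open.
Joint ranges: [-2.91, 2.91], [-0.3, 2.13], [-1.5, 1.42], [0.17, 2.43], [-1.26, 4.41], [0.16, 1.93], [-2.52, 2.52]. Speed limits (rad/s): [1.89, 1.89, 2.39, 2.39, 3.01, 3.01, 3.01].

## Interface

Orientations are given as [roll, pitch, yaw] about the fixed x, y, z axes, in that order (R = Rz(yaw) Ry(pitch) Rx(roll)).
In Python, from workcell import observe, eyes, job_done gives the robot as it stands. The module is installed in compiled form; this text tells all that it offers.
- The arm moves only by the shell command python3 -m pendant 'ROWS' [FORCE]. ROWS is JSON, a list of rows, each an object of numbers: "dx", "dy", "dz": the shift along the tool's x, y, z in mm; "ax", "ay", "az": the turn, a rotation vector about the tool's x, y, z in degrees; "claw": the finger opening in mm, from 0 to 85.4. A call has 1 to 10 rows; each row is the pose to reach, as a shift and turn from the pose commanded when the call began, along the tool's axes at that moment; what a row does not reach only later rows make up. A row lasts 1/12 s, in which the tool goes at most 41.7 mm and 7.16 degrees, less where a joint would pass 70% of its speed; a pose out of reach is approached as far as the arm can. A call with a gripper value outside its range is refused whole. The fingers move at their own pace and stop on an object; FORCE is the grip in N (left out, the last holds). Time passes only in rows, so rows that repeat a pose let the fingers close. It gives the time, the measured TCP pose, the force and the opening at its end, in the units of the state.
- observe(): the state, without advancing time (a new reading comes with each control period).
- eyes.grab_frame(name): name is "scene" or "top" or "wrist"; returns a dict with "image" (420x560x3 uint8, blue, green, red), "fovy" (degrees; the focal length in pixels is half the picture's height over the tangent of half this angle, whatever the lens; pixels are square), "cx", "cy" (the principal point, pixels), "view" (4x4, takes a point from world to camera coordinates). Camera axes: x right, y up, looking along -z (the intrinsics and any distortion apply to the point x, -y, -z); pixel columns grow to the right and rows downward; lengths in m; the calibration is good to about 2 mm. The wrist camera is an equidistant fisheye: a pixel r from the principal point sees the ray r / f radians off the axis. A picture is of the moment at which its call begins. There is no depth.
- job_done(): hands the job in, once; it reports no verdict.
The state is a dict: "clock": time; "qpos": joint angles; "qd": joint speeds; "joint_efforts": joint torques, N m; "position": TCP position; "tool_rot": TCP orientation; "force": force on the tool from outside, world axes, zero at the start; "moment": the same for the moment, N m; "grip_width": finger opening in m.
Only numpy, scipy, OpenCV 4.12 (cv2) and the standard library are available. Lean on these libraries where they do the work, as an engineer would, in place of code of your own. Each camera call takes 0.05 s, during which the arm holds its last target.

## Working session

There is one attempt and no reset: what is moved stays moved. The work goes in short steps, Python scripts to look and compute and a shell command to move; the robot and the scene stay as the last step left them, time stands still between calls to the robot, and variables do not carry over. Pictures are saved under pics/ and viewed, and the job is handed in when it is done.

```bash
mkdir -p pics; ls; cat > h.py <<'E'
import numpy as np, cv2
from workcell import observe, eyes, job_done
from scipy.spatial.transform import Rotation as R
def grab(name,fn=None):
    f=eyes.grab_frame(name)
    if fn: cv2.imwrite('pics/'+fn,f['image'])
    np.savez('/tmp/'+name+'.npz',**{k:np.array(v) for k,v in f.items()})
    return f
def load(name): 
    d=np.load('/tmp/'+name+'.npz'); return {k:d[k] for k in d}
def ray(f,u,v,name):
    F=210/np.tan(np.radians(float(f['fovy']))/2)
    x=(u-float(f['cx'])); y=(v-float(f['cy']))
    if name=='wrist':
        r=np.hypot(x,y); th=r/F
        d=np.array([np.sin(th)*x/max(r,1e-9),-np.sin(th)*y/max(r,1e-9),-np.cos(th)])
    else: d=np.array([x/F,-y/F,-1.])
    V=f['view']; Rm=V[:3,:3]; c=-Rm.T@V[:3,3]
    return c,Rm.T@(d/np.linalg.norm(d))
def onz(f,u,v,z,name):
    c,d=ray(f,u,v,name); return c+d*(z-c[2])/d[2]
def proj(f,p,name):
    F=210/np.tan(np.radians(float(f['fovy']))/2)
    q=f['view'][:3,:3]@np.array(p)+f['view'][:3,3]
    x,y,z=q[0],-q[1],-q[2]
    if name=='wrist':
        r=np.hypot(x,y); th=np.arctan2(r,z); return np.array([float(f['cx'])+F*th*x/r,float(f['cy'])+F*th*y/r])
    return np.array([float(f['cx'])+F*x/z,float(f['cy'])+F*y/z])
def tri(rays):
    A=np.zeros((3,3));b=np.zeros(3)
    for c,d in rays:
        P=np.eye(3)-np.outer(d,d);A+=P;b+=P@c
    return np.linalg.solve(A,b)
E
python3 - <<'E'
from h import *
for n in ['scene','top','wrist']:
    f=grab(n,n+'0.png'); V=f['view']; print(n,f['fovy'],f['cx'],f['cy'],(-V[:3,:3].T@V[:3,3]).round(3),{k:v for k,v in f.items() if k not in('image','view','fovy','cx','cy')})
s=observe();print({k:np.round(v,3) for k,v in s.items()})
E
```

```text
pics
scene 50.14027210733255 279.49457168349596 200.67650409506416 [ 1.048 -0.916  0.778] {}
top 53.61733280846192 284.62848487755906 209.37735230809758 [ 0.404 -0.032  1.041] {}
wrist 65.70646984690485 276.2205814721565 210.87248066190494 [0.129 0.616 0.374] {}
{'clock': np.float64(0.15), 'qpos': array([-1.327,  0.522, -0.036,  1.6  ,  0.021,  1.021, -0.113]), 'qd': array([-0.003, -0.003, -0.001, -0.002,  0.   ,  0.001,  0.   ]), 'joint_efforts': array([ 3.0000e-03, -9.2739e+01,  1.9810e+00, -3.7006e+01,  1.8000e-02,
        6.0000e-03, -0.0000e+00]), 'position': array([0.193, 0.594, 0.208]), 'tool_rot': array([3.142e+00, 1.000e-03, 1.257e+00]), 'force': array([-0.855,  0.67 , -0.161]), 'moment': array([-0.012, -0.017,  0.032]), 'grip_width': np.float64(0.085)}
```

View pics/scene0.png

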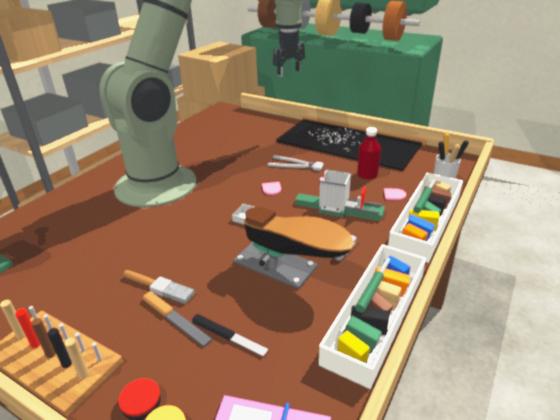

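View pics/top0.png

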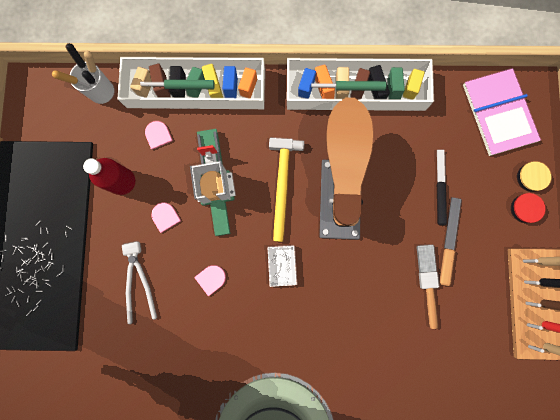

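View pics/wrist0.png

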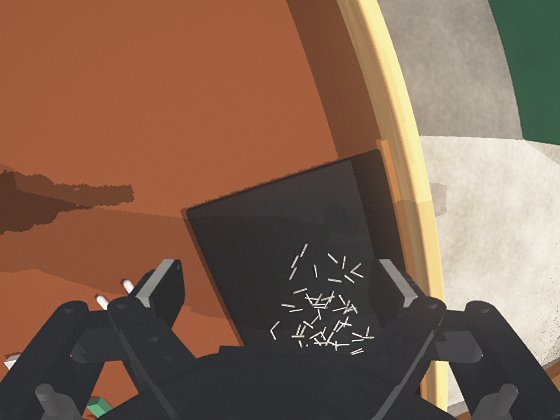

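```bash
python3 - <<'E'
from h import *
f=load('top')['image']
a=cv2.resize(f[120:245,165:260],None,fx=6,fy=6,interpolation=cv2.INTER_CUBIC)[:600]
a=cv2.resize(f[125:240,170:255],None,fx=5,fy=5,interpolation=cv2.INTER_CUBIC)
b=cv2.resize(f[150:245,310:375],None,fx=5,fy=5,interpolation=cv2.INTER_CUBIC)
b=cv2.copyMakeBorder(b,0,a.shape[0]-b.shape[0],0,0,0)
cv2.imwrite('pics/crop0.png',np.hstack([a,b]))
s=load('scene')['image'];
a=cv2.resize(s[165:225,285:390],None,fx=5,fy=5,interpolation=cv2.INTER_CUBIC)
b=cv2.resize(s[195:255,225:330],None,fx=5,fy=5,interpolation=cv2.INTER_CUBIC)
cv2.imwrite('pics/crop1.png',np.vstack([a,b]))
E
```

```text
(no output)
```

View pics/crop0.png

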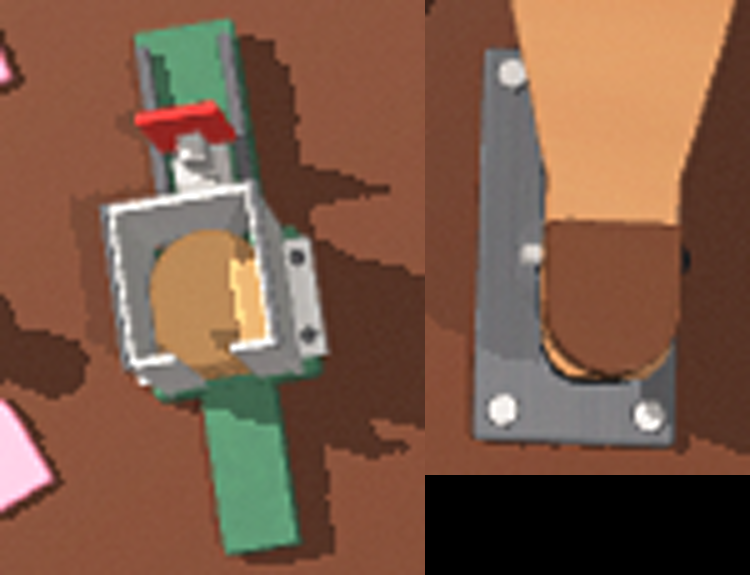

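View pics/crop1.png

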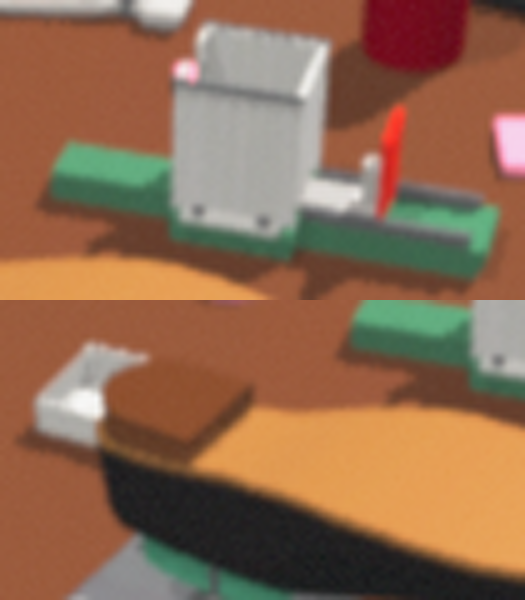

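```bash
python3 - <<'E'
from h import *
f=load('top')
A=lambda x,y:(170+x/5-.4,125+y/5-.4)
B=lambda x,y:(310+(x-425)/5-.4,150+y/5-.4)
for nm,p,z in [('tongueL',A(228,553),.02),('tongueR',A(298,543),.02),('towBL',A(104,207),.11),('towBR',A(252,185),.11),('towFL',A(132,374),.11),('towFR',A(278,347),.11),('plateL',A(137,124),.082),('plateR',A(237,138),.082),('plateTL',A(137,113),.082),('plateTR',A(212,102),.082),('heelL',B(543,220),.147),('heelR',B(680,222),.147),('heelBack',B(608,378),.147),('hL',B(543,290),.147),('hR',B(680,290),.147),
 ('footFL',B(475,438),.01),('footFR',B(673,445),.01),('footBL',B(487,48),.01),('toe',(349,97),.154)]:
    print(nm,np.round(onz(f,*p,z,'top')*1000,1))
s=load('scene')
A=lambda x,y:(285+x/5-.4,165+y/5-.4)
B=lambda x,y:(225+x/5-.4,195+(y-300)/5-.4)
for nm,p,z in [('tongueFarleft',A(68,144),.02),('tongueNear',A(50,183),.02),('towFR',A(175,90),.11),('towBR',A(303,100),.11),('towBL',A(328,42),.11),('plateTop',A(400,107),.082),('heelR',B(185,445),.147),('heelL',B(252,385),.147)]:
    print(nm,np.round(onz(s,*p,z,'scene')*1000,1))
E
```

```text
tongueL [473.4 152.3  20. ]
tongueR [478.8 117.9  20. ]
towBL [625.7 198.8 110. ]
towBR [636.7 131.  110. ]
towFL [548.2 182.7 110. ]
towFR [561.4 116.6 110. ]
plateL [672.9 191.7  82. ]
plateR [666.5 143.8  82. ]
plateTL [678.3 191.9  82. ]
plateTR [684.  156.3  82. ]
heelL [ 558.6 -125.   147. ]
heelR [ 558.4 -184.5  147. ]
heelBack [ 489.9 -152.8  147. ]
hL [ 527.8 -124.9  147. ]
hR [ 528.5 -184.2  147. ]
footFL [ 472.3 -105.3   10. ]
footFR [ 470.1 -203.2   10. ]
footBL [ 670.6 -111.    10. ]
toe [ 776.1 -159.9  154. ]
tongueFarleft [472.7 148.7  20. ]
tongueNear [484.4 103.4  20. ]
towFR [567.7 103.5 110. ]
towBR [637.5 127.9 110. ]
towBL [623.7 197.3 110. ]
plateTop [674.1 191.2  82. ]
heelR [ 556.6 -191.4  147. ]
heelL [ 558.8 -132.3  147. ]
```

```bash
cat >> h.py <<'E'
MAG=(np.array([.5935,.1575]),np.radians(10.8))
def mag(x,y,z,M=None):
    o,a=M or MAG
    return np.array([o[0]+x*np.cos(a)-y*np.sin(a),o[1]+x*np.sin(a)+y*np.cos(a),z])
def down(yaw,tilt=0):
    # tool x = local +y, tool z down; tilt>0: fingers point toward local +x
    Rd=R.from_euler('xyz',[np.pi,0,yaw+np.pi/2])
    return Rd*R.from_rotvec([-tilt,0,0])
def plan(p,Rt):
    s=observe(); R0=R.from_euler('xyz',s['tool_rot']); 
    d=R0.inv().apply(np.array(p)-s['position'])*1000
    a=np.degrees((R0.inv()*Rt).as_rotvec())
    print('shift',d.round(1),'turn',a.round(2),'rows~',max(np.linalg.norm(d)/41.7,np.linalg.norm(a)/7.16).round(1),'fz',s['force'].round(1),'t',round(float(s['clock']),2))
def inmag(p,M=None):
    o,a=M or MAG
    d=np.array(p[:2])-o
    return np.array([d[0]*np.cos(a)+d[1]*np.sin(a),-d[0]*np.sin(a)+d[1]*np.cos(a),p[2]])*1000
E
python3 - <<'E'
from h import *
print(down(.2,.5).as_matrix().round(2))
plan(mag(.118,0,.2),down(MAG[1]))
E
```

```text
[[-0.2   0.86  0.47]
 [ 0.98  0.17  0.1 ]
 [ 0.    0.48 -0.88]]
shift [-234.9  619.3    7.9] turn [-1.000e-02  5.000e-02 -2.878e+01] rows~ 15.9 fz [-0.9  0.7 -0.2] t 0.15
```

```bash
python3 -m pendant '[{"dx":-235,"dy":619,"dz":-20,"az":-28.8,"claw":0},{"dx":-235,"dy":619,"dz":-20,"az":-28.8,"claw":0},{"dx":-235,"dy":619,"dz":-20,"az":-28.8,"claw":0},{"dx":-235,"dy":619,"dz":-20,"az":-28.8,"claw":0},{"dx":-235,"dy":619,"dz":-20,"az":-28.8,"claw":0},{"dx":-235,"dy":619,"dz":-20,"az":-28.8,"claw":0},{"dx":-235,"dy":619,"dz":-20,"az":-28.8,"claw":0},{"dx":-235,"dy":619,"dz":-20,"az":-28.8,"claw":0},{"dx":-235,"dy":619,"dz":-20,"az":-28.8,"claw":0},{"dx":-235,"dy":619,"dz":-20,"az":-28.8,"claw":0}]'
python3 - <<'E'
from h import *
plan(mag(.118,0,.2),down(MAG[1])); print(observe()['qpos'])
E
```

```text
shift [-234.9  619.3    7.9] turn [-1.000e-02  5.000e-02 -2.878e+01] rows~ 15.9 fz [-0.9  0.7 -0.2] t 0.15
[-1.32720696  0.52189064 -0.03630974  1.59985989  0.02119673  1.0211135
 -0.11280486]schema error: expected keys dx, dy, dz, ax, ay, az, claw
```

```bash
python3 -m pendant '[{"dx":-235,"dy":619,"dz":-20,"ax":0,"ay":0,"az":-28.8,"claw":0},{"dx":-235,"dy":619,"dz":-20,"ax":0,"ay":0,"az":-28.8,"claw":0},{"dx":-235,"dy":619,"dz":-20,"ax":0,"ay":0,"az":-28.8,"claw":0},{"dx":-235,"dy":619,"dz":-20,"ax":0,"ay":0,"az":-28.8,"claw":0},{"dx":-235,"dy":619,"dz":-20,"ax":0,"ay":0,"az":-28.8,"claw":0},{"dx":-235,"dy":619,"dz":-20,"ax":0,"ay":0,"az":-28.8,"claw":0},{"dx":-235,"dy":619,"dz":-20,"ax":0,"ay":0,"az":-28.8,"claw":0},{"dx":-235,"dy":619,"dz":-20,"ax":0,"ay":0,"az":-28.8,"claw":0},{"dx":-235,"dy":619,"dz":-20,"ax":0,"ay":0,"az":-28.8,"claw":0},{"dx":-235,"dy":619,"dz":-20,"ax":0,"ay":0,"az":-28.8,"claw":0}]'
python3 - <<'E'
from h import *
plan(mag(.118,0,.2),down(MAG[1])); print(observe()['qpos'])
E
```

```text
clock: 0.98
position: [0.516, 0.3345, 0.2206]
tool_rot: [-3.142, 0.0, 1.76]
force: [-0.5, 0.8, -1.3]
grip_width: 0.0002
shift [-188.4  160.9   20.6] turn [-0.    0.    0.02] rows~ 6.0 fz [-0.5  0.8 -1.3] t 0.98
[-0.61807823  0.49341593 -0.07775427  1.61212832  0.04275446  1.03780858
  1.0512679 ]
```

```bash
python3 -m pendant '[{"dx":-188,"dy":161,"dz":0,"ax":0,"ay":0,"az":0,"claw":0},{"dx":-188,"dy":161,"dz":0,"ax":0,"ay":0,"az":0,"claw":0},{"dx":-188,"dy":161,"dz":0,"ax":0,"ay":0,"az":0,"claw":0},{"dx":-188,"dy":161,"dz":0,"ax":0,"ay":0,"az":0,"claw":0},{"dx":-188,"dy":161,"dz":0,"ax":0,"ay":0,"az":0,"claw":0},{"dx":-188,"dy":161,"dz":0,"ax":0,"ay":0,"az":0,"claw":0},{"dx":-188,"dy":161,"dz":0,"ax":0,"ay":0,"az":0,"claw":0},{"dx":-188,"dy":161,"dz":0,"ax":0,"ay":0,"az":0,"claw":0}]'
python3 - <<'E'
from h import *
plan(mag(.118,0,.2),down(MAG[1])); grab('wrist','wrist1.png')
E
```

```text
clock: 1.65
position: [0.7091, 0.1791, 0.2193]
tool_rot: [-3.14, 0.001, 1.756]
force: [0.6, 1.3, -0.9]
grip_width: -0.0004
shift [ 0.4  0.4 19.3] turn [-0.07  0.05 -0.18] rows~ 0.5 fz [ 0.6  1.3 -0.9] t 1.65
```

View pics/wrist1.png

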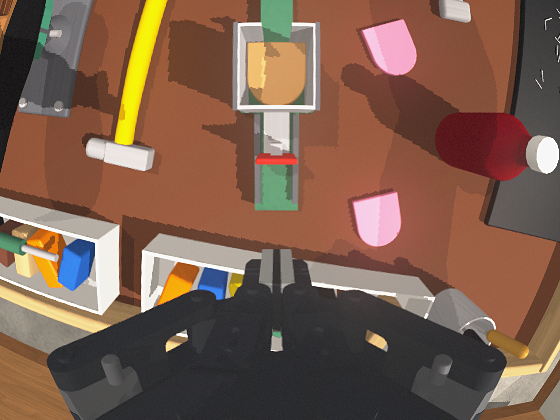

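```bash
python3 - <<'E'
from h import *
f=load('wrist')
for nm,p,z in [('tow BR',(233,109),.11),('tow BL',(320,108),.11),('tow FR',(240,23),.11),('tow FL',(316,22),.11),('plR',(256,156),.082),('plL',(297,155),.082),('plRr',(256,164),.082),('plLr',(297,164),.082)]:
    p=onz(f,*p,z,'wrist'); print(nm,(p*1000).round(1),inmag(p).round(1))
cv2.imwrite('pics/w1c.png',cv2.resize(f['image'][0:230,200:350],None,fx=2.5,fy=2.5,interpolation=cv2.INTER_CUBIC))
E
```

```text
tow BR [637.4 130.3 110. ] [ 38.  -34.9 110. ]
tow BL [623.1 201.9 110. ] [ 37.4  38.1 110. ]
tow FR [561.8 121.9 110. ] [-37.8 -29.  110. ]
tow FL [548.9 184.9 110. ] [-38.7  35.2 110. ]
plR [676.6 155.3  82. ] [ 81.2 -17.7  82. ]
plL [668.6 192.8  82. ] [80.4 20.6 82. ]
plRr [684.  156.6  82. ] [ 88.8 -17.8  82. ]
plLr [677.  194.5  82. ] [88.9 20.7 82. ]
```

View pics/w1c.png

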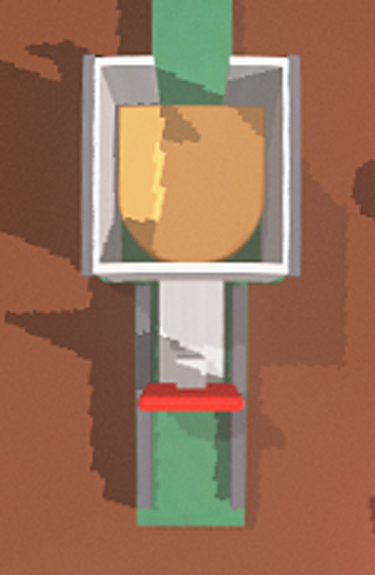

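```bash
sed -i 's/^MAG=.*/MAG=(np.array([.5932,.1590]),np.radians(10.8))/' h.py; python3 -m pendant '[{"dx":2,"dy":0,"dz":166,"ax":0,"ay":0,"az":0,"claw":0},{"dx":2,"dy":0,"dz":166,"ax":0,"ay":0,"az":0,"claw":0},{"dx":2,"dy":0,"dz":166,"ax":0,"ay":0,"az":0,"claw":0},{"dx":2,"dy":0,"dz":166,"ax":0,"ay":0,"az":0,"claw":0},{"dx":2,"dy":-12,"dz":166,"ax":0,"ay":0,"az":0,"claw":0},{"dx":2,"dy":-12,"dz":166,"ax":0,"ay":0,"az":0,"claw":0}]'
python3 - <<'E'
from h import *
plan(mag(.067,0,.054),down(MAG[1]));print(inmag(observe()['position'])); grab('wrist','wrist2.png')
E
```

```text
clock: 2.2
position: [0.6921, 0.1823, 0.0516]
tool_rot: [-3.136, 0.0, 1.762]
force: [0.3, -0.7, -0.0]
grip_width: -0.0001
shift [ -4.3 -34.6  -2.2] turn [-0.34  0.    0.14] rows~ 0.8 fz [ 0.3 -0.7 -0. ] t 2.2
[101.56663962   4.39597171  51.58763954]
```

View pics/wrist2.png

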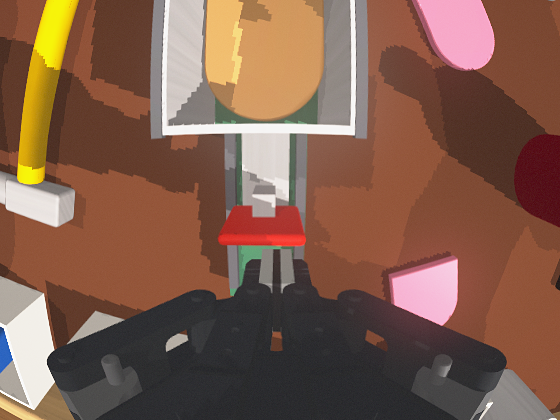

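```bash
python3 -m pendant '[{"dx":-4,"dy":0,"dz":-2,"ax":0,"ay":0,"az":0,"claw":0},{"dx":-4,"dy":-6,"dz":-2,"ax":0,"ay":0,"az":0,"claw":0},{"dx":-4,"dy":-12,"dz":-2,"ax":0,"ay":0,"az":0,"claw":0},{"dx":-4,"dy":-18,"dz":-2,"ax":0,"ay":0,"az":0,"claw":0},{"dx":-4,"dy":-23,"dz":-2,"ax":0,"ay":0,"az":0,"claw":0},{"dx":-4,"dy":-27,"dz":-2,"ax":0,"ay":0,"az":0,"claw":0},{"dx":-4,"dy":-30,"dz":-2,"ax":0,"ay":0,"az":0,"claw":0},{"dx":-4,"dy":-30,"dz":-2,"ax":0,"ay":0,"az":0,"claw":0}]'
python3 - <<'E'
from h import *
plan(mag(.067,0,.054),down(MAG[1]));s=observe();print(inmag(s['position']), down(MAG[1]).inv().apply(s['force']))
E
```

```text
clock: 2.92
position: [0.6679, 0.172, 0.0582]
tool_rot: [3.138, -0.0, 1.759]
force: [4.2, -0.3, 4.2]
grip_width: -0.0001
shift [ 1.3 -8.9  4.1] turn [ 0.2  -0.01  0.01] rows~ 0.2 fz [ 4.2 -0.3  4.2] t 2.92
[75.84576947 -1.26862373 58.18121214] [-1.0490847   4.041627   -4.22197328]
```

```bash
python3 -m pendant '[{"dx":1,"dy":-4,"dz":4,"ax":0,"ay":0,"az":0,"claw":0},{"dx":1,"dy":-7,"dz":4,"ax":0,"ay":0,"az":0,"claw":0},{"dx":1,"dy":-9,"dz":4,"ax":0,"ay":0,"az":0,"claw":0},{"dx":1,"dy":-9,"dz":4,"ax":0,"ay":0,"az":0,"claw":0}]'
python3 - <<'E'
from h import *
plan(mag(.067,0,.054),down(MAG[1]));s=observe();print(inmag(s['position']), down(MAG[1]).inv().apply(s['force'])); grab('wrist','wrist3.png'); grab('top','top3.png');grab('scene','scene3.png')
E
```

```text
clock: 3.25
position: [0.6595, 0.1717, 0.0545]
tool_rot: [3.137, -0.001, 1.76]
force: [6.8, 2.0, 5.1]
grip_width: -0.0001
shift [-0.1 -0.5  0.5] turn [ 0.27 -0.04  0.02] rows~ 0.0 fz [6.8 2.  5.1] t 3.25
[6.75142440e+01 6.21231356e-02 5.44751979e+01] [ 0.67569838  7.0552533  -5.05379704]
```

View pics/wrist3.png

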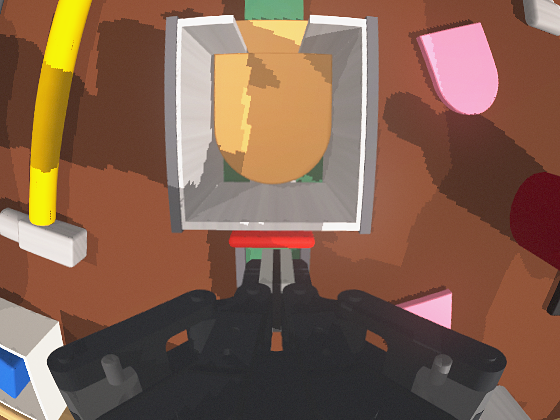

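View pics/top3.png

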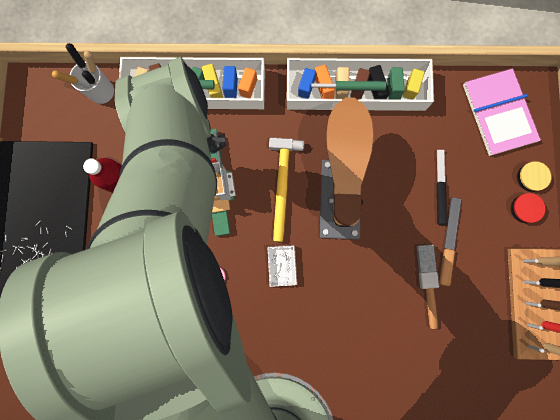

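```bash
python3 -m pendant '[{"dx":0,"dy":-3,"dz":0,"ax":0,"ay":0,"az":0,"claw":0},{"dx":0,"dy":-4,"dz":0,"ax":0,"ay":0,"az":0,"claw":0},{"dx":0,"dy":-4,"dz":0,"ax":0,"ay":0,"az":0,"claw":0}]'
python3 - <<'E'
from h import *
s=observe();print(inmag(s['position']), down(MAG[1]).inv().apply(s['force']));f=grab('wrist','wrist4.png')
E
```

```text
clock: 3.65
position: [0.6577, 0.1714, 0.0547]
tool_rot: [3.132, -0.001, 1.76]
force: [21.0, 4.0, -3.8]
grip_width: 0.0003
[6.57227263e+01 6.53807640e-02 5.46533390e+01] [8.24648147e-04 2.14151872e+01 3.79927334e+00]
```

View pics/scene3.png

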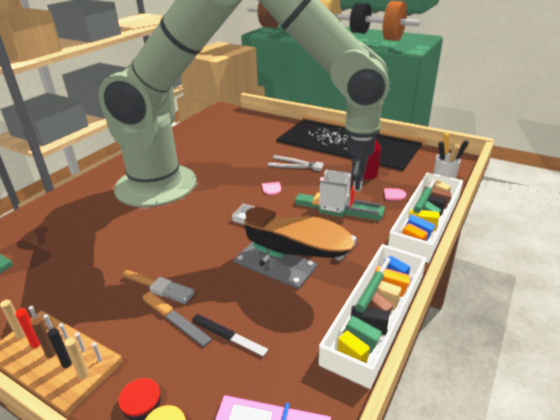

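```bash
python3 -m pendant '[{"dx":0,"dy":25,"dz":0,"ax":0,"ay":0,"az":0,"claw":0},{"dx":0,"dy":42,"dz":0,"ax":0,"ay":0,"az":0,"claw":0},{"dx":0,"dy":42,"dz":-20,"ax":0,"ay":0,"az":0,"claw":0},{"dx":0,"dy":42,"dz":-60,"ax":0,"ay":0,"az":0,"claw":0},{"dx":0,"dy":42,"dz":-100,"ax":0,"ay":0,"az":0,"claw":0},{"dx":0,"dy":30,"dz":-140,"ax":0,"ay":0,"az":0,"claw":0},{"dx":0,"dy":0,"dz":-150,"ax":0,"ay":0,"az":0,"claw":0},{"dx":0,"dy":-40,"dz":-150,"ax":0,"ay":0,"az":0,"claw":0},{"dx":0,"dy":-80,"dz":-150,"ax":0,"ay":0,"az":0,"claw":20},{"dx":0,"dy":-120,"dz":-150,"ax":0,"ay":0,"az":0,"claw":85}]'
python3 - <<'E'
from h import *
print(observe()['qpos'])
plan(mag(-.15,0,.18),down(MAG[1],np.radians(40)))
f=grab('wrist','wrist5.png');f=grab('top')
E
```

```text
clock: 4.53
position: [0.5339, 0.1474, 0.203]
tool_rot: [3.141, -0.0, 1.76]
force: [1.4, 1.0, 0.5]
grip_width: 0.023
[-0.33186682  0.41400955 -0.05969807  1.79474352  0.0299418   0.93283097
  1.35531971]
shift [  0.3 -89.6  23. ] turn [-3.995e+01 -1.000e-02  2.000e-02] rows~ 5.6 fz [1.4 1.  0.5] t 4.53
```

View pics/wrist5.png

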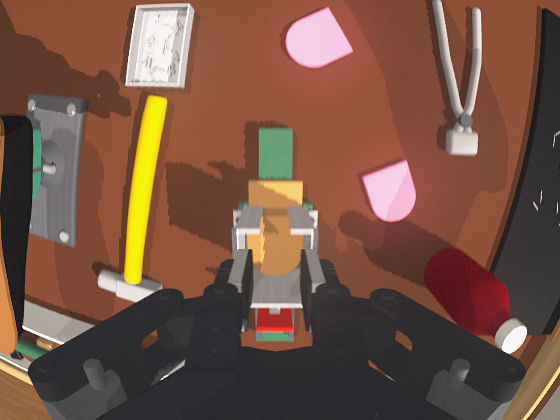

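```bash
python3 - <<'E'
from h import *
f=load('wrist')
for nm,p,z in [('brR',(250,181),.028),('brL',(302,181),.028),('tR',(259,128),.02),('tL',(293,128),.02)]:
    p=onz(f,*p,z,'wrist'); print(nm,(p*1000).round(1),inmag(p).round(1))
cv2.imwrite('pics/w5c.png',cv2.resize(f['image'][110:230,220:330],None,fx=5,fy=5,interpolation=cv2.INTER_CUBIC))
E
```

```text
brR [533.5 120.5  28. ] [-65.9 -26.6  28. ]
brL [523.1 175.   28. ] [-65.9  28.8  28. ]
tR [476.5 119.5  20. ] [-122.   -16.9   20. ]
tL [469.8 155.   20. ] [-122.    19.2   20. ]
```

View pics/w5c.png

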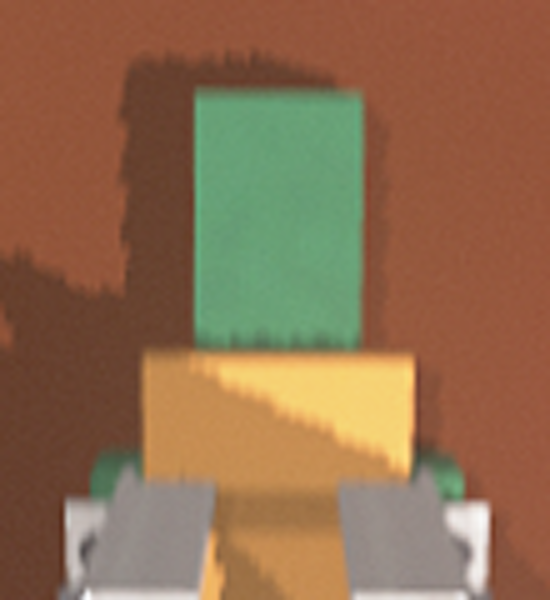

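```bash
python3 -m pendant '[{"dx":0,"dy":-90,"dz":20,"ax":-7,"ay":0,"az":0,"claw":85},{"dx":0,"dy":-90,"dz":20,"ax":-40,"ay":0,"az":0,"claw":85},{"dx":0,"dy":-90,"dz":20,"ax":-40,"ay":0,"az":0,"claw":85},{"dx":0,"dy":-90,"dz":20,"ax":-40,"ay":0,"az":0,"claw":85},{"dx":0,"dy":-90,"dz":20,"ax":-40,"ay":0,"az":0,"claw":85},{"dx":0,"dy":-90,"dz":20,"ax":-40,"ay":0,"az":0,"claw":85},{"dx":0,"dy":-90,"dz":20,"ax":-40,"ay":0,"az":0,"claw":85},{"dx":0,"dy":-90,"dz":20,"ax":-40,"ay":0,"az":0,"claw":85}]'
python3 - <<'E'
from h import *
print(observe()['qpos'])
plan(mag(-.100,0,.055),down(MAG[1],np.radians(40)))
f=grab('wrist','wrist6.png')
E
```

```text
clock: 5.3
position: [0.4458, 0.1181, 0.1678]
tool_rot: [2.73, 0.069, 1.75]
force: [-0.0, 0.2, -0.0]
grip_width: 0.0847
[-0.45505251  0.17404163 -0.10023062  2.3922495   0.828406    0.30492707
  0.45102649]
shift [ 20.8   3.2 123.3] turn [-16.41   3.66   1.67] rows~ 3.0 fz [-0.   0.2 -0. ] t 5.3
```

View pics/wrist6.png

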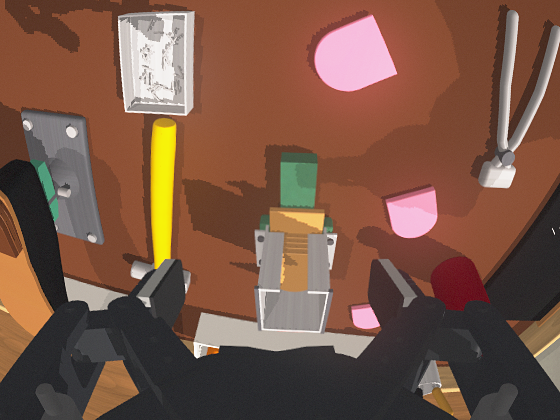

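```bash
python3 - <<'E'
from h import *
plan(mag(-.069,0,.10),down(MAG[1],np.radians(30)))
E
```

```text
shift [18.3 50.4 94.4] turn [-6.43  3.75  1.25] rows~ 2.6 fz [-1.1 -0.3 -1. ] t 5.35
```

```bash
python3 -m pendant '[{"dx":18,"dy":50,"dz":94,"ax":-6.4,"ay":3.7,"az":1.2,"claw":85},{"dx":18,"dy":50,"dz":94,"ax":-6.4,"ay":3.7,"az":1.2,"claw":85},{"dx":18,"dy":50,"dz":94,"ax":-6.4,"ay":3.7,"az":1.2,"claw":85},{"dx":18,"dy":50,"dz":94,"ax":-6.4,"ay":3.7,"az":1.2,"claw":85},{"dx":18,"dy":50,"dz":94,"ax":-6.4,"ay":3.7,"az":1.2,"claw":85},{"dx":18,"dy":50,"dz":94,"ax":-6.4,"ay":3.7,"az":1.2,"claw":85}]'
python3 - <<'E'
from h import *
print(observe()['qpos'])
plan(mag(-.069,0,.10),down(MAG[1],np.radians(30)))
E
```

```text
clock: 5.85
position: [0.5096, 0.1248, 0.1255]
tool_rot: [2.621, 0.027, 1.746]
force: [0.9, 0.0, 0.2]
grip_width: 0.0848
[-0.24112895  0.35790278 -0.26632613  2.37917447  1.884328    0.27245629
 -0.54428963]
shift [18.9  4.3 31.2] turn [-0.2   1.72  0.08] rows~ 0.9 fz [0.9 0.  0.2] t 5.85
```

```bash
python3 -m pendant '[{"dx":19,"dy":4,"dz":31,"ax":-0.2,"ay":1.7,"az":0,"claw":85},{"dx":19,"dy":4,"dz":31,"ax":-0.2,"ay":1.7,"az":0,"claw":85},{"dx":19,"dy":4,"dz":31,"ax":-0.2,"ay":1.7,"az":0,"claw":85},{"dx":19,"dy":4,"dz":31,"ax":-0.2,"ay":1.7,"az":0,"claw":85}]'
python3 - <<'E'
from h import *
print(observe()['qpos'])
plan(mag(-.079,0,.062),down(MAG[1],np.radians(32)))
plan(mag(-.049,0,.010),down(MAG[1],np.radians(32)))
f=grab('wrist','wrist7.png')
E
```

```text
clock: 6.18
position: [0.5243, 0.1456, 0.0994]
tool_rot: [2.621, 0.003, 1.76]
force: [0.3, -0.5, 0.4]
grip_width: 0.085
[-0.18284675  0.44953245 -0.35364621  2.34800168  2.02798013  0.32327034
 -0.67748568]
shift [  0.3 -26.2  28. ] turn [-2.16  0.12  0.1 ] rows~ 0.9 fz [ 0.3 -0.5  0.4] t 6.18
shift [  0.5 -26.1  88.1] turn [-2.16  0.12  0.1 ] rows~ 2.2 fz [ 0.3 -0.5  0.4] t 6.18
```

View pics/wrist7.png

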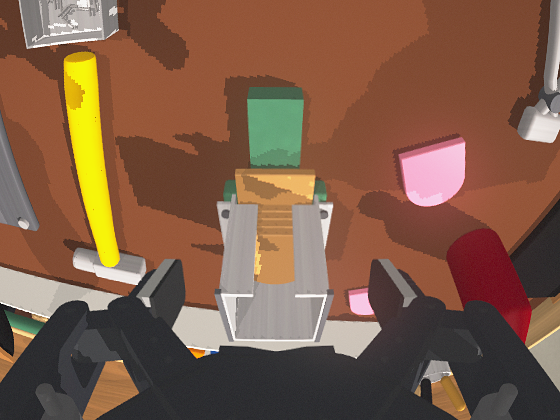

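```bash
python3 - <<'E'
from h import *
f=load('wrist')
for p in [(225,181),(327,181),(237,171),(313,171),(219,203),(332,203)]:
    q=onz(f,*p,.02,'wrist'); print(p,inmag(q).round(1),inmag(onz(f,*p,.028,'wrist')).round(1))
cv2.imwrite('pics/w7c.png',cv2.resize(f['image'][150:270,210:340],None,fx=5,fy=5,interpolation=cv2.INTER_CUBIC)[:600])
E
```

```text
(225, 181) [-51.2 -38.4  20. ] [-57.9 -36.7  28. ]
(327, 181) [-51.3  40.   20. ] [-58.   38.3  28. ]
(237, 171) [-60.8 -28.3  20. ] [-67.1 -27.   28. ]
(313, 171) [-60.9  28.4  20. ] [-67.2  27.2  28. ]
(219, 203) [-27.7 -45.9  20. ] [-35.4 -43.9  28. ]
(332, 203) [-27.9  46.6  20. ] [-35.6  44.7  28. ]
```

View pics/w7c.png

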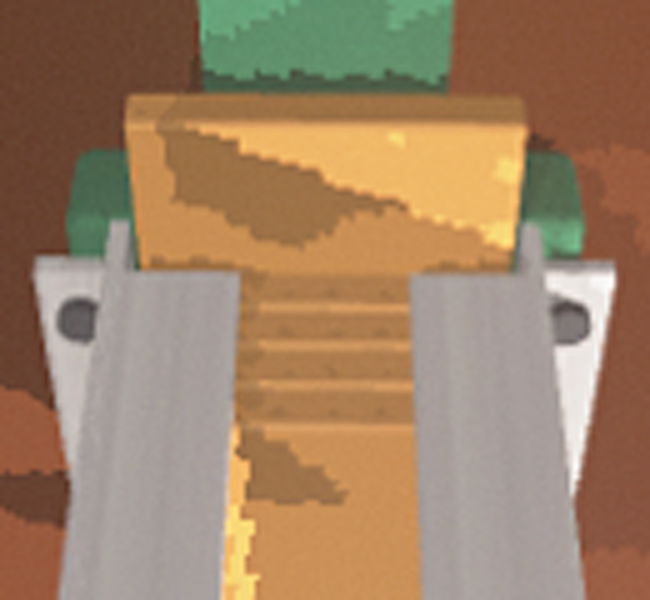

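```bash
python3 -m pendant '[{"dx":0,"dy":-26,"dz":30,"ax":-2.2,"ay":0.1,"az":0.1,"claw":85},{"dx":0,"dy":-26,"dz":55,"ax":-2.2,"ay":0.1,"az":0.1,"claw":85},{"dx":0.5,"dy":-26,"dz":75,"ax":-2.2,"ay":0.1,"az":0.1,"claw":85},{"dx":0.5,"dy":-26,"dz":86,"ax":-2.2,"ay":0.1,"az":0.1,"claw":85},{"dx":0.5,"dy":-26,"dz":86,"ax":-2.2,"ay":0.1,"az":0.1,"claw":85},{"dx":0.5,"dy":-26,"dz":86,"ax":-2.2,"ay":0.1,"az":0.1,"claw":85}]'
python3 - <<'E'
from h import *
print(observe()['qpos'])
print(inmag(observe()['position']))
plan(mag(-.050,0,.012),down(MAG[1],np.radians(32)))
f=grab('wrist','wrist8.png')
E
```

```text
clock: 6.73
position: [0.5443, 0.1504, 0.0125]
tool_rot: [2.581, 0.001, 1.761]
force: [0.2, 0.6, -0.4]
grip_width: 0.0848
[-0.05752316  0.72774078 -0.51380185  2.34279485  2.34778464  0.61223936
 -0.9170229 ]
[-49.64927342   0.74825288  12.52139659]
shift [-0.7 -0.6  0.3] turn [ 0.1  -0.    0.09] rows~ 0.0 fz [ 0.2  0.6 -0.4] t 6.73
```

View pics/wrist8.png

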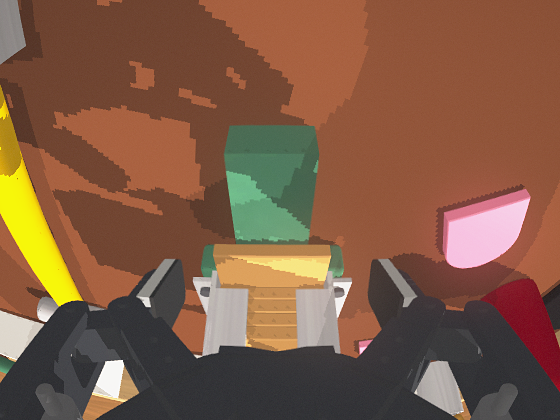

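Aligned; the protruding lift (212-330, 245-285) lies between the pads. Close.

```bash
python3 -m pendant '[{"dx":-0.7,"dy":0,"dz":0,"ax":0,"ay":0,"az":0,"claw":70},{"dx":-0.7,"dy":0,"dz":0,"ax":0,"ay":0,"az":0,"claw":62},{"dx":-0.7,"dy":0,"dz":0,"ax":0,"ay":0,"az":0,"claw":56},{"dx":-0.7,"dy":0,"dz":0,"ax":0,"ay":0,"az":0,"claw":50},{"dx":-0.7,"dy":0,"dz":0,"ax":0,"ay":0,"az":0,"claw":50},{"dx":-0.7,"dy":0,"dz":0,"ax":0,"ay":0,"az":0,"claw":50}]' 40
python3 - <<'E'
from h import *
print(inmag(observe()['position']))
plan(mag(-.050,0,.012),down(MAG[1],np.radians(32)))
f=grab('wrist','wrist9.png')
E
```

```text
clock: 7.28
position: [0.5444, 0.1503, 0.0118]
tool_rot: [2.582, -0.001, 1.761]
force: [0.2, -0.2, -0.3]
grip_width: 0.0501
[-49.5430903    0.62961831  11.826566  ]
shift [-0.6 -0.3 -0.4] turn [ 0.08 -0.09  0.06] rows~ 0.0 fz [ 0.2 -0.2 -0.3] t 7.28
```

View pics/wrist9.png

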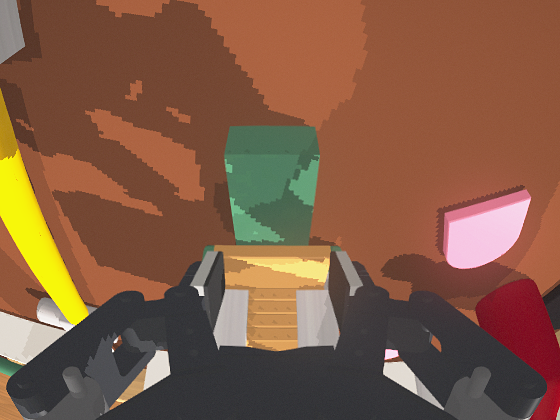

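```bash
python3 - <<'E'
from h import *
f=load('wrist'); s=observe(); R0=R.from_euler('xyz',s['tool_rot'])
c1,d1=ray(f,222,248,'wrist');c2,d2=ray(f,333,248,'wrist')
for t in np.arange(.1,.5,.01):
    a=R0.inv().apply(c1+d1*t-s['position'])*1000;b=R0.inv().apply(c2+d2*t-s['position'])*1000
    if 40<abs(a[0]-b[0])<62: print(round(t,2),a.round(1),b.round(1))
cv2.imwrite('pics/w9c.png',cv2.resize(f['image'][230:370,150:400],None,fx=3,fy=3,interpolation=cv2.INTER_CUBIC)[:600])
E
```

```text
0.12 [-18.6 -22.2 -56.1] [ 22.1 -22.2 -56.3]
0.13 [-20.3 -18.5 -47. ] [ 23.8 -18.5 -47.2]
0.14 [-21.9 -14.8 -37.8] [ 25.5 -14.8 -38. ]
0.15 [-23.6 -11.1 -28.7] [ 27.3 -11.1 -28.9]
0.16 [-25.2  -7.4 -19.5] [ 29.   -7.4 -19.8]
0.17 [-26.9  -3.7 -10.4] [ 30.7  -3.7 -10.7]
0.18 [-28.5   0.   -1.3] [32.5  0.  -1.5]
```

View pics/w9c.png

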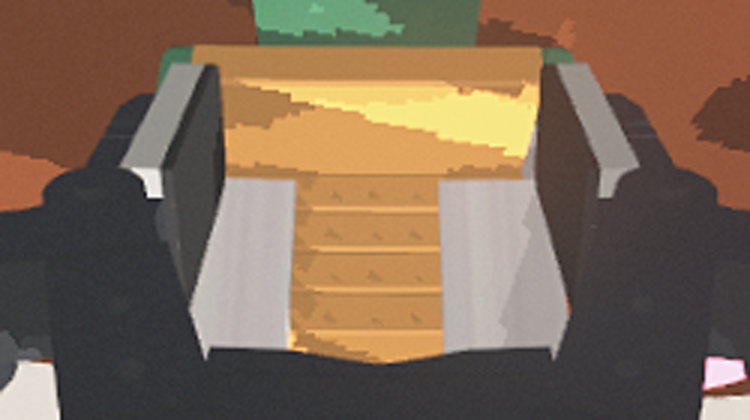

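```bash
python3 - <<'E'
from h import *
f=load('wrist'); s=observe(); R0=R.from_euler('xyz',s['tool_rot'])
# camera pose in tool frame fixed
V=f['view']; c=-V[:3,:3].T@V[:3,3]; print(R0.inv().apply(c-s['position']).round(4)); print((R0.inv().as_matrix()@V[:3,:3].T).round(3))
def tr(u,v):
    c,d=ray(f,u,v,'wrist'); return R0.inv().apply(c-s['position'])*1000,R0.inv().apply(d)
for nm,p in [('shut',(270,247)),('shut2',(286,247)),('85',(180,260)),('50',(222,251)),('85in',(371,260))]:
    c,d=tr(*p)
    for y in(-11,-9): t=(y-c[1])/d[1]; print(nm,(c+d*t).round(1))
E
python3 - <<'E'
import cv2,numpy as np
a=cv2.imread('pics/wrist2.png')[235:330,200:355]; b=cv2.imread('pics/wrist8.png')[235:330,110:265]
cv2.imwrite('pics/cmp.png',cv2.resize(np.hstack([a,b]),None,fx=2.5,fy=2.5,interpolation=cv2.INTER_CUBIC))
E
```

```text
[ 0.0012 -0.0666 -0.1658]
[[ 1.     0.001 -0.001]
 [ 0.001 -0.964 -0.266]
 [-0.001  0.266 -0.964]]
shut [ -1.6 -11.  -26.9]
shut [ -1.7  -9.  -21.9]
shut2 [  5.8 -11.  -26.9]
shut2 [  5.9  -9.  -21.9]
85 [-39.7 -11.  -42.9]
85 [-41.1  -9.  -38.5]
50 [-23.  -11.  -32.1]
50 [-23.9  -9.  -27.3]
85in [ 41.5 -11.  -43.1]
85in [ 43.   -9.  -38.7]
```

View pics/cmp.png

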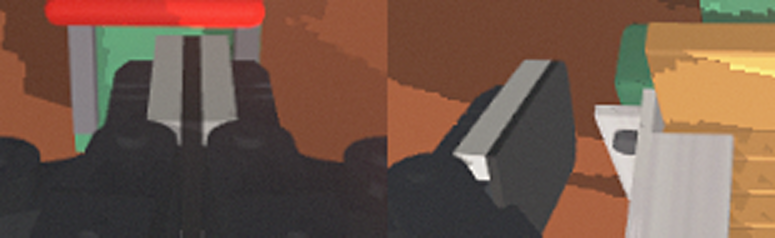

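```bash
python3 - <<'E'
from h import *
f=load('wrist'); s=observe(); R0=R.from_euler('xyz',s['tool_rot'])
def tr(u,v):
    c,d=ray(f,u,v,'wrist'); return R0.inv().apply(c-s['position'])*1000,R0.inv().apply(d)
for p in [(225,290),(213,332),(330,290),(222,251)]:
    c,d=tr(*p)
    print([(c+d*(x-c[0])/d[0]).round(1).tolist() for x in ([-25,-27,-29] if p[0]<270 else [25,27,29])])
    # project onto tower
    print(proj(f,R0.apply([-.025,-.011,-.028])+s['position'],'wrist'),proj(f,R0.apply([-.025,.011,-.028])+s['position'],'wrist'),proj(f,R0.apply([-.025,.0,-.005])+s['position'],'wrist'))
E
```

```text
[[-25.0, 15.6, -20.5], [-27.0, 21.9, -9.4], [-29.0, 28.2, 1.7]]
[219.19505632 247.56722502] [222.2025292  289.29688715] [227.36419483 250.62803442]
[[-25.0, 15.6, -56.9], [-27.0, 21.9, -48.6], [-29.0, 28.1, -40.3]]
[219.19505632 247.56722502] [222.2025292  289.29688715] [227.36419483 250.62803442]
[[25.0, 4.3, -40.7], [27.0, 10.2, -30.2], [29.0, 16.2, -19.7]]
[219.19505632 247.56722502] [222.2025292  289.29688715] [227.36419483 250.62803442]
[[-25.0, -6.5, -21.3], [-27.0, -1.9, -10.2], [-29.0, 2.7, 0.8]]
[219.19505632 247.56722502] [222.2025292  289.29688715] [227.36419483 250.62803442]
```

```bash
python3 - <<'E'
from h import *
plan(mag(-.047,0,.008),down(MAG[1],np.radians(40)))
plan(mag(-.038,0,-.0044),down(MAG[1],np.radians(40)))
E
```

```text
shift [-0.6  0.2  4.5] turn [-7.92 -0.09  0.05] rows~ 1.1 fz [ 0.   0.4 -0. ] t 7.33
shift [-0.7  1.2 19.8] turn [-7.92 -0.09  0.05] rows~ 1.1 fz [ 0.   0.4 -0. ] t 7.33
```

```bash
python3 -m pendant '[{"dx":-0.6,"dy":0,"dz":0,"ax":0,"ay":0,"az":0,"claw":78},{"dx":-0.6,"dy":0,"dz":0,"ax":-4,"ay":0,"az":0,"claw":78},{"dx":-0.6,"dy":0,"dz":3,"ax":-8,"ay":0,"az":0,"claw":78},{"dx":-0.6,"dy":0,"dz":4,"ax":-8,"ay":0,"az":0,"claw":78},{"dx":-0.6,"dy":0,"dz":4,"ax":-8,"ay":0,"az":0,"claw":78}]'
python3 - <<'E'
from h import *
print(observe()['qpos'], observe()['force'])
plan(mag(-.038,0,-.0044),down(MAG[1],np.radians(40)))
grab('wrist','wrist10.png')
E
```

```text
clock: 7.75
position: [0.5454, 0.1499, 0.0066]
tool_rot: [2.447, -0.001, 1.761]
force: [0.2, 0.1, 0.5]
grip_width: 0.0782
[-0.01415141  0.83831103 -0.59189535  2.42255447  2.51626319  0.90409584
 -1.04458858] [0.24086718 0.0808053  0.45260874]
shift [-0.1  1.1 15.3] turn [-0.22 -0.12  0.03] rows~ 0.4 fz [0.2 0.1 0.5] t 7.75
```

View pics/wrist10.png

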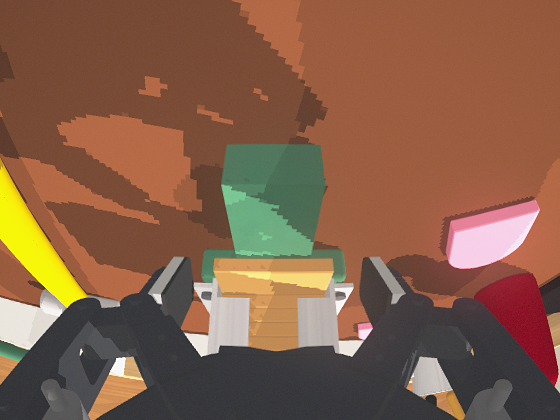

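```bash
python3 - <<'E'
from h import *
plan(mag(-.048,0,.003),down(MAG[1],np.radians(33)))
plan(mag(-.0425,0,-.0065),down(MAG[1],np.radians(33)))
E
```

```text
shift [-0.1 -2.9  3.3] turn [ 6.85 -0.1   0.04] rows~ 1.0 fz [-0.8 -1.   0. ] t 7.8
shift [-0.1 -4.8 14.1] turn [ 6.85 -0.1   0.04] rows~ 1.0 fz [-0.8 -1.   0. ] t 7.8
```

```bash
python3 -m pendant '[{"dx":0,"dy":-3,"dz":2,"ax":4,"ay":0,"az":0,"claw":78},{"dx":0,"dy":-4,"dz":5,"ax":6.8,"ay":0,"az":0,"claw":78},{"dx":0,"dy":-5,"dz":8,"ax":6.8,"ay":0,"az":0,"claw":78},{"dx":0,"dy":-5,"dz":11,"ax":6.8,"ay":0,"az":0,"claw":78},{"dx":0,"dy":-5,"dz":14,"ax":6.8,"ay":0,"az":0,"claw":78},{"dx":0,"dy":-5,"dz":14,"ax":6.8,"ay":0,"az":0,"claw":78}]'
python3 - <<'E'
from h import *
print(observe()['qpos'], observe()['force'])
plan(mag(-.0425,0,-.0065),down(MAG[1],np.radians(33)))
grab('wrist','wrist11.png');grab('scene','scene11.png')
E
```

```text
clock: 8.3
position: [0.5515, 0.1511, -0.0063]
tool_rot: [2.561, -0.001, 1.761]
force: [-0.2, 0.6, -0.2]
grip_width: 0.0781
[-0.03349182  0.79582986 -0.53804155  2.33622712  2.40371818  0.68612684
 -0.93969888] [-0.20690241  0.62093161 -0.20490008]
shift [-0.1 -0.2  0.1] turn [ 0.27 -0.1   0.06] rows~ 0.0 fz [-0.2  0.6 -0.2] t 8.3
```

View pics/wrist11.png

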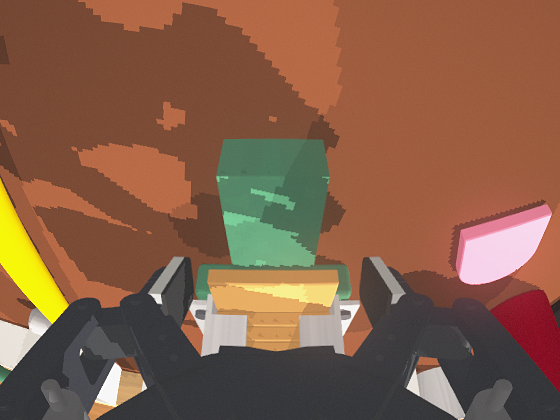

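View pics/scene11.png

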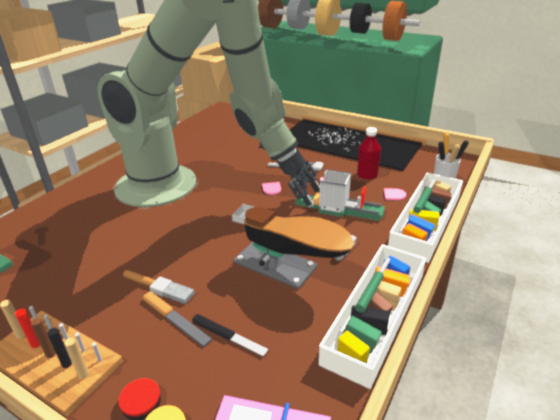

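```bash
python3 -m pendant '[{"dx":0,"dy":0,"dz":0,"ax":0,"ay":0,"az":0,"claw":66},{"dx":0,"dy":0,"dz":0,"ax":0,"ay":0,"az":0,"claw":60},{"dx":0,"dy":0,"dz":0,"ax":0,"ay":0,"az":0,"claw":54},{"dx":0,"dy":0,"dz":0,"ax":0,"ay":0,"az":0,"claw":50},{"dx":0,"dy":0,"dz":0,"ax":0,"ay":0,"az":0,"claw":50}]' 40
python3 - <<'E'
from h import *
print(observe()['qpos'], observe()['force'])
grab('wrist','wrist12.png')
E
```

```text
clock: 8.82
position: [0.5513, 0.151, -0.0055]
tool_rot: [2.561, -0.001, 1.761]
force: [-6.6, -2.3, 10.0]
grip_width: 0.0562
[-0.03345535  0.79370215 -0.53814324  2.33701158  2.40245813  0.68503099
 -0.939125  ] [-6.58927246 -2.2945819  10.04954978]
```

View pics/wrist12.png

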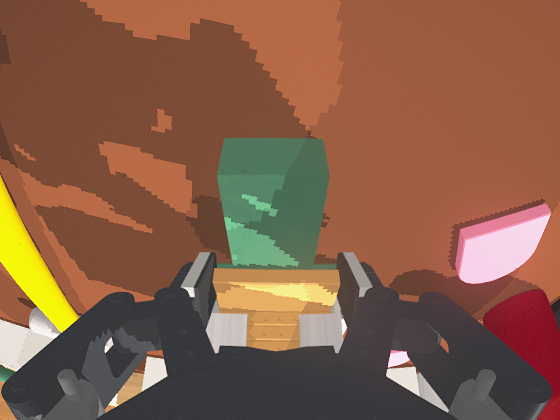

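```bash
python3 -m pendant '[{"dx":0,"dy":-1.7,"dz":-1.1,"ax":0,"ay":0,"az":0,"claw":50},{"dx":0,"dy":-4.2,"dz":-2.7,"ax":0,"ay":0,"az":0,"claw":50},{"dx":0,"dy":-6.7,"dz":-4.4,"ax":0,"ay":0,"az":0,"claw":50},{"dx":0,"dy":-8.4,"dz":-5.5,"ax":0,"ay":0,"az":0,"claw":50},{"dx":0,"dy":-8.4,"dz":-5.5,"ax":0,"ay":0,"az":0,"claw":50}]' 50
python3 - <<'E'
from h import *
print(observe()['qpos'], observe()['force'])
grab('wrist','wrist13.png')
E
```

```text
clock: 9.28
position: [0.5418, 0.1493, -0.0054]
tool_rot: [2.56, -0.001, 1.761]
force: [-1.1, -0.6, 11.5]
grip_width: 0.0559
[-0.03084609  0.79457399 -0.54907128  2.36018118  2.40978294  0.70808014
 -0.95472398] [-1.09533494 -0.59497957 11.4512169 ]
```

View pics/wrist13.png

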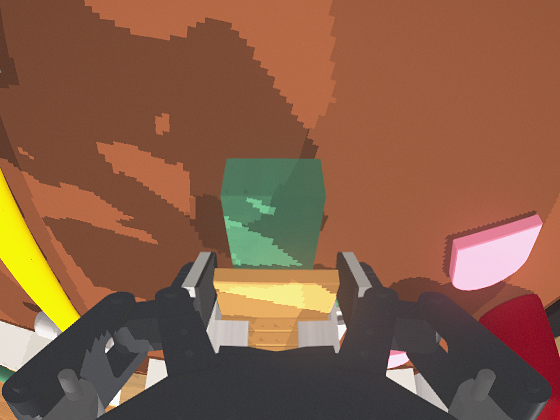

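```bash
python3 -m pendant '[{"dx":0,"dy":-3.0,"dz":-3.3,"ax":0,"ay":0,"az":0,"claw":50},{"dx":0,"dy":-7.2,"dz":-6.0,"ax":0,"ay":0,"az":0,"claw":50},{"dx":0,"dy":-11.2,"dz":-8.8,"ax":0,"ay":0,"az":0,"claw":50},{"dx":0,"dy":-16.0,"dz":-11.7,"ax":0,"ay":0,"az":0,"claw":50},{"dx":0,"dy":-16.0,"dz":-11.7,"ax":0,"ay":0,"az":0,"claw":50}]' 50
python3 - <<'E'
from h import *
print(observe()['qpos'], observe()['force'],inmag(observe()['position']))
grab('wrist','wrist14.png')
E
```

```text
clock: 9.75
position: [0.5207, 0.1452, -0.0052]
tool_rot: [2.563, -0.001, 1.761]
force: [-0.9, 0.0, -0.1]
grip_width: 0.0561
[-0.02541234  0.79594166 -0.57291946  2.40890596  2.41773119  0.75243736
 -0.98202532] [-0.9253529   0.00601747 -0.10667453] [-7.38054757e+01 -5.37812600e-03 -5.15977238e+00]
```

View pics/wrist14.png

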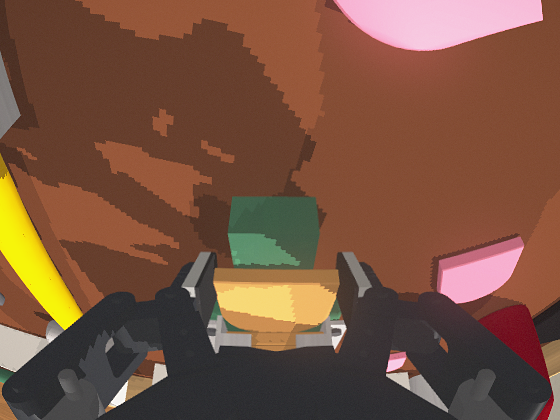

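```bash
python3 - <<'E'
from h import *
plan(mag(-.0756,0,-.011),down(MAG[1],np.radians(15)))
E
```

```text
shift [-0.  -5.4  3.6] turn [18.19 -0.1   0.09] rows~ 2.5 fz [-1.2 -1.1  0.2] t 9.8
```

```bash
python3 -m pendant '[{"dx":0,"dy":0,"dz":0,"ax":0,"ay":0,"az":0,"claw":75},{"dx":0,"dy":0,"dz":0,"ax":0,"ay":0,"az":0,"claw":75},{"dx":0,"dy":-2,"dz":0,"ax":6,"ay":0,"az":0,"claw":75},{"dx":0,"dy":-4,"dz":2,"ax":12,"ay":0,"az":0,"claw":75},{"dx":0,"dy":-5.4,"dz":3.6,"ax":18.2,"ay":0,"az":0,"claw":75},{"dx":0,"dy":-5.4,"dz":3.6,"ax":18.2,"ay":0,"az":0,"claw":75}]'
python3 - <<'E'
from h import *
print(observe()['qpos'], observe()['force'],inmag(observe()['position']))
grab('wrist','wrist15.png')
plan(mag(-.0756,0,-.011),down(MAG[1],np.radians(15)))
E
```

```text
clock: 10.3
position: [0.5127, 0.1312, -0.0155]
tool_rot: [2.842, 0.035, 1.757]
force: [-1.4, -0.2, -0.6]
grip_width: 0.075
[-0.22123769  0.68885705 -0.27011279  2.23671516  1.78149715  0.27447656
 -0.3943711 ] [-1.3712309  -0.21572884 -0.63620826] [-84.3226682  -12.24773673 -15.52560186]
shift [12.2 10.  -2.3] turn [1.97 2.03 0.41] rows~ 0.4 fz [0.8 1.8 1.4] t 10.35
```

View pics/wrist15.png

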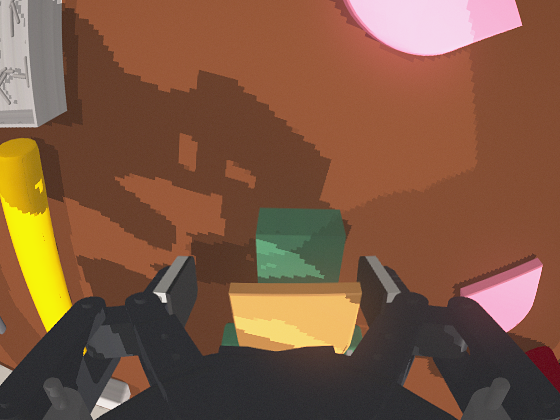

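```bash
python3 -m pendant '[{"dx":6,"dy":4,"dz":-2,"ax":0,"ay":1,"az":0,"claw":80},{"dx":12,"dy":9,"dz":-2,"ax":0,"ay":2,"az":0.4,"claw":80},{"dx":12,"dy":9,"dz":-2,"ax":0,"ay":2,"az":0.4,"claw":80},{"dx":12,"dy":9,"dz":-2,"ax":0,"ay":2,"az":0.4,"claw":80},{"dx":12,"dy":9,"dz":-2,"ax":0,"ay":2,"az":0.4,"claw":80}]'
python3 - <<'E'
from h import *
print(observe()['qpos'], observe()['force'],inmag(observe()['position']))
grab('wrist','wrist16.png')
plan(mag(-.0756,0,-.011),down(MAG[1],np.radians(17)))
E
```

```text
clock: 10.77
position: [0.5166, 0.1434, -0.0126]
tool_rot: [2.843, 0.001, 1.76]
force: [-0.5, 1.0, 0.1]
grip_width: 0.08
[-0.21629466  0.6851261  -0.27110749  2.22091379  1.75584057  0.23800879
 -0.36834077] [-0.46417717  0.9638792   0.0597859 ] [-78.12439343  -0.97916419 -12.6166157 ]
shift [ 1.   2.9 -0.8] turn [0.12 0.05 0.09] rows~ 0.1 fz [-1.2 -0.1 -0.6] t 10.82
```

View pics/wrist16.png

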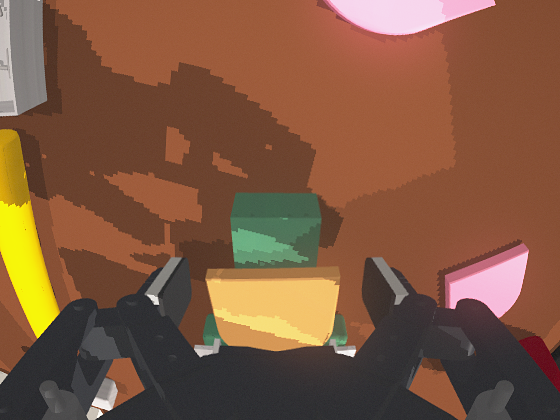

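```bash
python3 -m pendant '[{"dx":1,"dy":2,"dz":0,"ax":0,"ay":0,"az":0,"claw":66},{"dx":1,"dy":2,"dz":0,"ax":0,"ay":0,"az":0,"claw":60},{"dx":1,"dy":2,"dz":0,"ax":0,"ay":0,"az":0,"claw":54},{"dx":1,"dy":2,"dz":0,"ax":0,"ay":0,"az":0,"claw":50},{"dx":1,"dy":2,"dz":0,"ax":0,"ay":0,"az":0,"claw":50}]' 40
python3 - <<'E'
from h import *
print(observe()['qpos'], observe()['force'],inmag(observe()['position']))
plan(mag(-.0756-.022,0,-.012),down(MAG[1],np.radians(17)))
E
```

```text
clock: 11.23
position: [0.5187, 0.1452, -0.0115]
tool_rot: [2.842, 0.001, 1.761]
force: [-3.0, -1.2, 7.5]
grip_width: 0.0569
[-0.22484556  0.68339557 -0.26284078  2.21568192  1.7363154   0.2325886
 -0.35121713] [-3.04125618 -1.24179234  7.53893755] [-75.75222712   0.40460501 -11.51330096]
shift [ -0.4 -21.   -6. ] turn [0.17 0.05 0.12] rows~ 0.5 fz [-3.  -1.2  7.5] t 11.23
```

```bash
python3 -m pendant '[{"dx":0,"dy":-3,"dz":-1.7,"ax":0,"ay":0,"az":0,"claw":50},{"dx":0,"dy":-7,"dz":-3,"ax":0,"ay":0,"az":0,"claw":50},{"dx":0,"dy":-11,"dz":-4.2,"ax":0,"ay":0,"az":0,"claw":50},{"dx":0,"dy":-15,"dz":-5.4,"ax":0,"ay":0,"az":0,"claw":50},{"dx":0,"dy":-19,"dz":-6.6,"ax":0,"ay":0,"az":0,"claw":50},{"dx":0,"dy":-21,"dz":-7,"ax":0,"ay":0,"az":0,"claw":50},{"dx":0,"dy":-21,"dz":-7,"ax":0,"ay":0,"az":0,"claw":50}]' 50
python3 - <<'E'
from h import *
print(observe()['qpos'], observe()['force'],inmag(observe()['position']))
grab('wrist','wrist17.png')
plan(mag(-.0756-.022,0,-.012),down(MAG[1],np.radians(17)))
E
```

```text
clock: 11.82
position: [0.4964, 0.1408, -0.0113]
tool_rot: [2.843, 0.001, 1.761]
force: [-0.8, 0.6, 0.4]
grip_width: 0.0565
[-0.17434006  0.67780848 -0.34052484  2.26727571  1.82961137  0.28669195
 -0.44965435] [-0.78026552  0.61369118  0.38906182] [-98.47851969   0.25239496 -11.33345777]
shift [-0.3  0.3  0.8] turn [0.13 0.03 0.1 ] rows~ 0.0 fz [ 0.4  0.2 -0.1] t 11.87
```

View pics/wrist17.png

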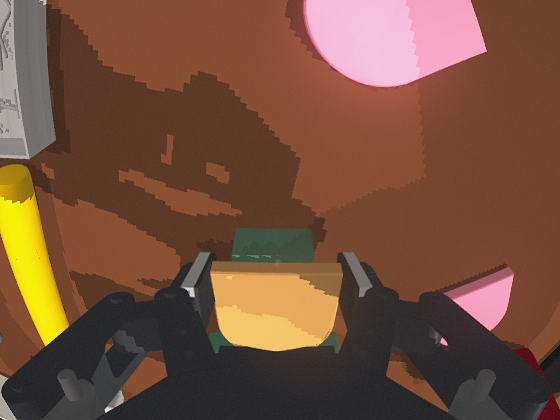

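```bash
python3 -m pendant '[{"dx":0,"dy":0,"dz":0,"ax":0,"ay":0,"az":0,"claw":80},{"dx":0,"dy":0,"dz":0,"ax":0,"ay":0,"az":0,"claw":80},{"dx":0,"dy":0,"dz":0,"ax":0,"ay":0,"az":0,"claw":80},{"dx":0,"dy":0,"dz":-20,"ax":0,"ay":0,"az":0,"claw":80},{"dx":0,"dy":0,"dz":-55,"ax":0,"ay":0,"az":0,"claw":80},{"dx":0,"dy":-10,"dz":-90,"ax":6,"ay":0,"az":0,"claw":80},{"dx":0,"dy":-15,"dz":-120,"ax":12,"ay":0,"az":0,"claw":80},{"dx":0,"dy":-15,"dz":-130,"ax":17,"ay":0,"az":0,"claw":80},{"dx":0,"dy":-15,"dz":-130,"ax":17,"ay":0,"az":0,"claw":80}]'
python3 - <<'E'
from h import *
print(observe()['qpos'], observe()['force'],inmag(observe()['position']))
grab('wrist','wrist18.png')
plan(mag(-.125,0,.1),down(MAG[1]))
E
```

```text
clock: 12.62
position: [0.4815, 0.1197, 0.0644]
tool_rot: [2.935, 0.055, 1.739]
force: [1.5, -1.3, -0.3]
grip_width: 0.0801
[-0.12198389  0.50327539 -0.40061218  2.21044047  0.85166094  0.40285081
  0.50279859] [ 1.50664958 -1.2779211  -0.28648862] [-117.11881958  -17.6494002    64.35313186]
shift [ 14.9  -1.4 -35. ] turn [11.58  3.08 -0.86] rows~ 1.7 fz [1.5 0.4 4. ] t 12.67
```

View pics/wrist18.png

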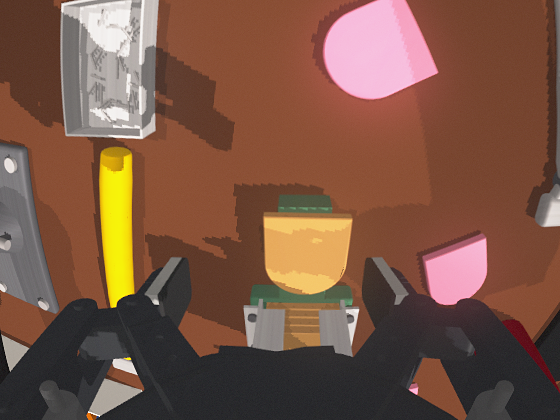

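```bash
python3 -m pendant '[{"dx":15,"dy":-2,"dz":-40,"ax":6,"ay":3,"az":-0.9,"claw":85},{"dx":15,"dy":-2,"dz":-60,"ax":11.6,"ay":3,"az":-0.9,"claw":85},{"dx":15,"dy":-2,"dz":-60,"ax":11.6,"ay":3,"az":-0.9,"claw":85},{"dx":15,"dy":-2,"dz":-60,"ax":11.6,"ay":3,"az":-0.9,"claw":85},{"dx":15,"dy":-2,"dz":-60,"ax":11.6,"ay":3,"az":-0.9,"claw":85}]'
python3 - <<'E'
from h import *
print(observe()['qpos'], observe()['force'],inmag(observe()['position']))
f=grab('wrist','wrist19.png')
plan(mag(-.1,0,.08),down(MAG[1]))
hsv=cv2.cvtColor(f['image'],cv2.COLOR_BGR2HSV)
E
```

```text
clock: 13.08
position: [0.4662, 0.1342, 0.1215]
tool_rot: [3.134, 0.004, 1.756]
force: [0.0, 0.3, -1.5]
grip_width: 0.0855
[ 0.10996124  0.49589023 -0.6734906   2.02341731  0.45309824  0.76443677
  0.91811586] [ 1.37708650e-03  3.21104171e-01 -1.49451077e+00] [-129.4427072    -0.538511    121.49838994]
shift [ 0.8 30.  41.2] turn [ 0.41  0.29 -0.13] rows~ 1.2 fz [-0.2  0.2 -0.3] t 13.13
```

View pics/wrist19.png

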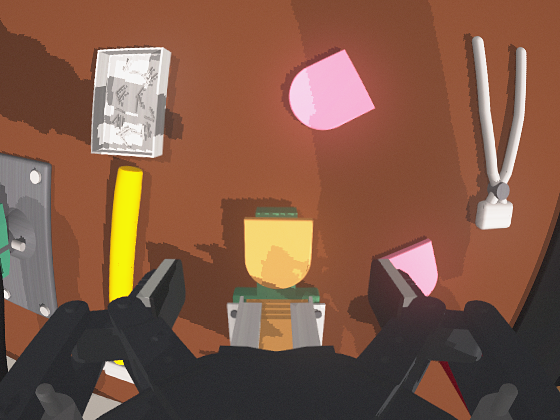

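```bash
python3 - <<'E'
from h import *
f=load('wrist')
hsv=cv2.cvtColor(f['image'],cv2.COLOR_BGR2HSV)
m=cv2.inRange(hsv,(10,110,150),(24,255,255)); m[:205]=0;m[288:]=0;m[:,:230]=0;m[:,325:]=0
n,l,st,c=cv2.connectedComponentsWithStats(m); i=1+np.argmax(st[1:,4]); print(st[i])
cs,_=cv2.findContours((l==i).astype('u1'),0,2); 
P=np.array([inmag(onz(f,u,v,.028,'wrist')) for u,v in cs[0][:,0,:].astype(float)])
print(P.min(0),P.max(0)); r=cv2.minAreaRect(P[:,:2].astype('f4'));print(r)
for u,v in [(245,218),(313,218),(279,218),(279,289)]: print(inmag(onz(f,u,v,.028,'wrist')).round(1))
E
```

```text
[ 244  205   75   83 4547]
[-128.76559284  -27.65578064   28.        ] [-52.07693793  35.40120194  28.        ]
((-90.75331115722656, 3.454639434814453), (61.62152862548828, 77.96219635009766), 87.94366455078125)
[-117.6  -25.6   28. ]
[-117.5   31.3   28. ]
[-117.6    2.9   28. ]
[-50.    2.8  28. ]
```

```bash
python3 -m pendant '[{"dx":1,"dy":30,"dz":30,"ax":0.4,"ay":0.3,"az":0,"claw":80},{"dx":1,"dy":30,"dz":65,"ax":0.4,"ay":0.3,"az":0,"claw":80},{"dx":1,"dy":30,"dz":95,"ax":0.4,"ay":0.3,"az":0,"claw":80},{"dx":1,"dy":30,"dz":120,"ax":0.4,"ay":0.3,"az":0,"claw":80},{"dx":1,"dy":30,"dz":129,"ax":0.4,"ay":0.3,"az":0,"claw":75},{"dx":1,"dy":30,"dz":129,"ax":0.4,"ay":0.3,"az":0,"claw":75},{"dx":1,"dy":30,"dz":129,"ax":0.4,"ay":0.3,"az":0,"claw":70}]'
python3 - <<'E'
from h import *
print(observe()['qpos'], observe()['force'],inmag(observe()['position']))
f=grab('wrist','wrist20.png')
plan(mag(-.099,0.0008,-.008),down(MAG[1]))
E
```

```text
clock: 13.72
position: [0.4951, 0.1414, -0.0068]
tool_rot: [-3.141, -0.001, 1.759]
force: [0.3, 0.3, 0.4]
grip_width: 0.0702
[-0.01980824  0.73895205 -0.50758672  2.00424743  0.65545412  0.56487309
  0.77322575] [0.34693118 0.28209897 0.44727034] [-99.6538112    1.12293581  -6.82863708]
shift [-0.2  0.   1.9] turn [ 0.02 -0.07 -0.03] rows~ 0.0 fz [ 0.1 -0.8 -0.2] t 13.77
```

View pics/wrist20.png

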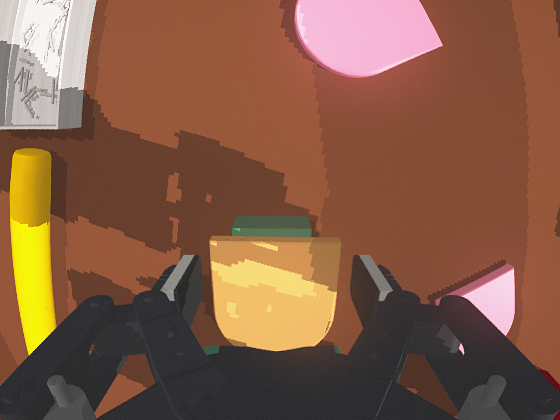

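```bash
python3 -m pendant '[{"dx":0,"dy":0,"dz":0,"ax":0,"ay":0,"az":0,"claw":62},{"dx":0,"dy":0,"dz":0,"ax":0,"ay":0,"az":0,"claw":56},{"dx":0,"dy":0,"dz":0,"ax":0,"ay":0,"az":0,"claw":50},{"dx":0,"dy":0,"dz":0,"ax":0,"ay":0,"az":0,"claw":50},{"dx":0,"dy":0,"dz":0,"ax":0,"ay":0,"az":0,"claw":50}]' 40
python3 - <<'E'
from h import *
print(observe()['qpos'], observe()['force'],inmag(observe()['position']))
f=grab('wrist','wrist21.png')
E
```

```text
clock: 14.18
position: [0.4963, 0.1412, -0.0056]
tool_rot: [3.14, -0.001, 1.758]
force: [-2.8, -0.2, 13.8]
grip_width: 0.0567
[-0.01800037  0.73697119 -0.50853611  2.00349318  0.65517338  0.56516249
  0.7732369 ] [-2.78332191 -0.18255511 13.83194546] [-98.52295552   0.68991105  -5.60878372]
```

View pics/wrist21.png

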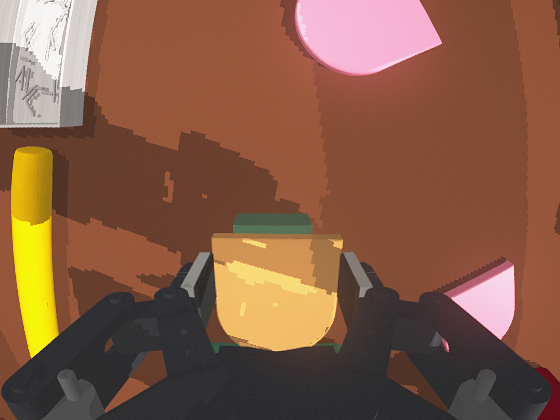

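```bash
python3 -m pendant '[{"dx":0,"dy":0,"dz":-5,"ax":0,"ay":0,"az":0,"claw":50},{"dx":0,"dy":0,"dz":-15,"ax":0,"ay":0,"az":0,"claw":50},{"dx":0,"dy":0,"dz":-35,"ax":0,"ay":0,"az":0,"claw":50},{"dx":0,"dy":0,"dz":-60,"ax":0,"ay":0,"az":0,"claw":50},{"dx":0,"dy":0,"dz":-90,"ax":0,"ay":0,"az":0,"claw":50},{"dx":0,"dy":0,"dz":-120,"ax":0,"ay":0,"az":0,"claw":50},{"dx":0,"dy":0,"dz":-150,"ax":0,"ay":0,"az":0,"claw":50},{"dx":0,"dy":0,"dz":-180,"ax":0,"ay":0,"az":0,"claw":50},{"dx":0,"dy":0,"dz":-200,"ax":0,"ay":0,"az":0,"claw":50},{"dx":0,"dy":0,"dz":-200,"ax":0,"ay":0,"az":0,"claw":50}]' 60
python3 - <<'E'
from h import *
print(observe()['qpos'], observe()['force'],inmag(observe()['position']))
f=grab('wrist','wrist22.png')
plan([.53,0,.28],down(MAG[1]-np.radians(70)))
plan([.50,-.154,.30],down(MAG[1]-np.radians(140)))
E
```

```text
clock: 15.07
position: [0.4972, 0.1415, 0.1978]
tool_rot: [3.136, -0.001, 1.758]
force: [0.6, 0.4, 0.1]
grip_width: 0.0554
[ 0.164029    0.44044214 -0.73346778  1.87138318  0.35699062  0.95842587
  1.02858476] [0.57457463 0.37798793 0.05488647] [-97.58642377   0.75390741 197.76048104]
shift [-144.6    7.   -84.5] turn [ 0.14 -0.17 69.91] rows~ 9.8 fz [-0.  -0.2 -0.9] t 15.12
shift [-290.3  -51.1 -104.9] turn [ 2.0000e-02 -2.7000e-01  1.3991e+02] rows~ 19.5 fz [-0.  -0.2 -0.9] t 15.12
```

View pics/wrist22.png

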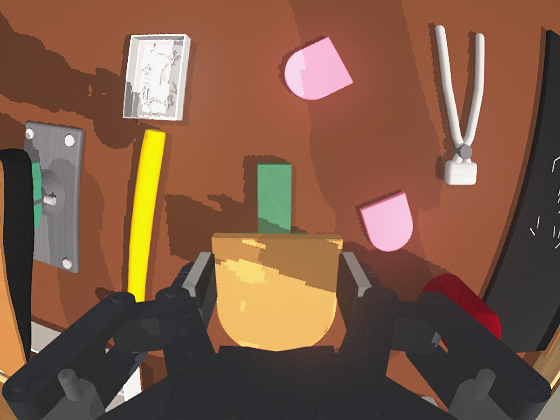

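```bash
python3 -m pendant '[{"dx":-15,"dy":1,"dz":-15,"ax":0,"ay":0,"az":7,"claw":50},{"dx":-30,"dy":2,"dz":-30,"ax":0,"ay":0,"az":14,"claw":50},{"dx":-45,"dy":3,"dz":-45,"ax":0,"ay":0,"az":21,"claw":50},{"dx":-60,"dy":4,"dz":-60,"ax":0,"ay":0,"az":28,"claw":50},{"dx":-75,"dy":4,"dz":-75,"ax":0,"ay":0,"az":35,"claw":50},{"dx":-90,"dy":5,"dz":-85,"ax":0,"ay":0,"az":42,"claw":50},{"dx":-105,"dy":5,"dz":-85,"ax":0,"ay":0,"az":49,"claw":50},{"dx":-120,"dy":6,"dz":-85,"ax":0,"ay":0,"az":56,"claw":50},{"dx":-135,"dy":7,"dz":-85,"ax":0,"ay":0,"az":63,"claw":50},{"dx":-145,"dy":7,"dz":-85,"ax":0,"ay":0,"az":70,"claw":50}]'
python3 - <<'E'
from h import *
print(observe()['qpos'])
plan([.50,-.154,.29],down(MAG[1]-np.radians(140)))
E
```

```text
clock: 15.95
position: [0.5294, -0.002, 0.2773]
tool_rot: [-3.14, 0.001, 0.529]
force: [0.4, -0.2, -1.0]
grip_width: 0.0559
[ 0.24659956  0.32635921 -0.45611246  1.74529924  0.15718396  1.10794624
  0.27014156]
shift [-102.2  116.4  -12.8] turn [-4.000e-02  1.200e-01  6.954e+01] rows~ 9.7 fz [ 0.4 -0.2 -1. ] t 15.95
```

```bash
python3 -m pendant '[{"dx":-10,"dy":12,"dz":-2,"ax":0,"ay":0,"az":7,"claw":50},{"dx":-20,"dy":23,"dz":-4,"ax":0,"ay":0,"az":14,"claw":50},{"dx":-30,"dy":35,"dz":-6,"ax":0,"ay":0,"az":21,"claw":50},{"dx":-40,"dy":47,"dz":-8,"ax":0,"ay":0,"az":28,"claw":50},{"dx":-50,"dy":58,"dz":-10,"ax":0,"ay":0,"az":35,"claw":50},{"dx":-60,"dy":70,"dz":-12,"ax":0,"ay":0,"az":42,"claw":50},{"dx":-70,"dy":81,"dz":-12,"ax":0,"ay":0,"az":49,"claw":50},{"dx":-80,"dy":92,"dz":-12,"ax":0,"ay":0,"az":56,"claw":50},{"dx":-92,"dy":104,"dz":-12,"ax":0,"ay":0,"az":63,"claw":50},{"dx":-102,"dy":116,"dz":-12,"ax":0,"ay":0,"az":69.5,"claw":50}]'
python3 - <<'E'
from h import *
print(observe()['qpos'])
plan([.49,-.154,.29],down(np.radians(-181.4)))
E
```

```text
clock: 16.78
position: [0.5004, -0.153, 0.2892]
tool_rot: [3.141, 0.002, -0.683]
force: [0.3, -0.2, 0.2]
grip_width: 0.0556
[ 0.32143711  0.28229334 -0.17311148  1.7537637   0.05242794  1.11222125
 -0.5510711 ]
shift [-7.4  7.3 -0.8] turn [ 0.07  0.12 52.28] rows~ 7.3 fz [ 0.3 -0.2  0.2] t 16.78
```

```bash
python3 -m pendant '[{"dx":-7,"dy":7,"dz":0,"ax":0,"ay":0,"az":7,"claw":50},{"dx":-7,"dy":7,"dz":0,"ax":0,"ay":0,"az":14,"claw":50},{"dx":-7,"dy":7,"dz":0,"ax":0,"ay":0,"az":21,"claw":50},{"dx":-7,"dy":7,"dz":0,"ax":0,"ay":0,"az":28,"claw":50},{"dx":-7,"dy":7,"dz":0,"ax":0,"ay":0,"az":35,"claw":50},{"dx":-7,"dy":7,"dz":0,"ax":0,"ay":0,"az":42,"claw":50},{"dx":-7,"dy":7,"dz":0,"ax":0,"ay":0,"az":49,"claw":50},{"dx":-7,"dy":7,"dz":0,"ax":0,"ay":0,"az":52.3,"claw":50},{"dx":-7,"dy":7,"dz":0,"ax":0,"ay":0,"az":52.3,"claw":50}]'
python3 - <<'E'
from h import *
print(observe()['qpos'],observe()['position'])
f=grab('wrist','wrist23.png')
f=grab('top','top23.png');f=grab('scene','scene23.png')
E
```

```text
clock: 17.53
position: [0.491, -0.1531, 0.2891]
tool_rot: [3.14, 0.001, -1.592]
force: [-0.7, 0.3, -0.9]
grip_width: 0.0559
[ 0.20829073  0.26233571 -0.02554841  1.78098802  0.00628897  1.10047809
 -1.41148179] [ 0.49098791 -0.15312793  0.28914018]
```

View pics/wrist23.png

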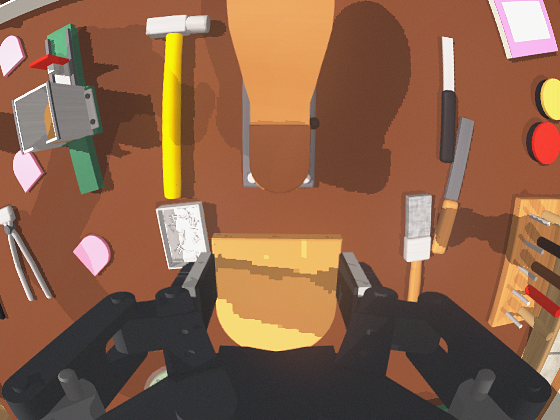

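View pics/top23.png

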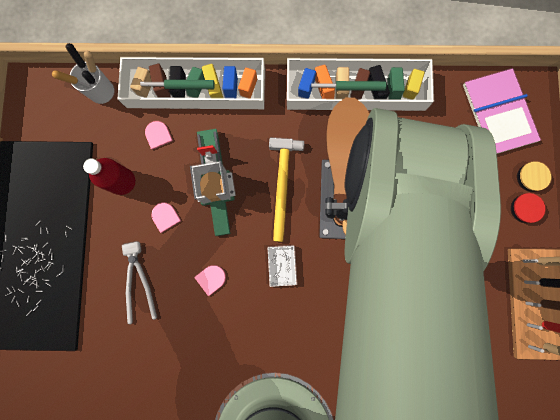

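View pics/scene23.png

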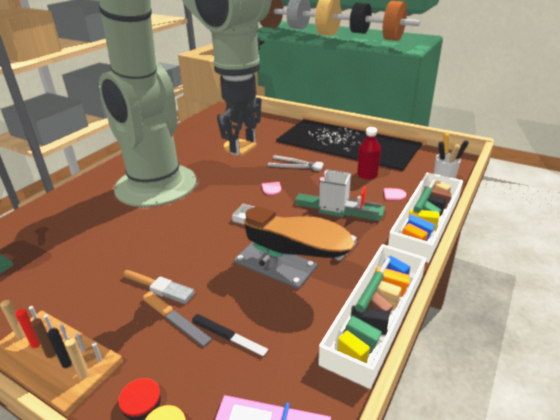

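```bash
python3 - <<'E'
from h import *
f=load('wrist')
a=cv2.resize(f['image'][105:205,230:335],None,fx=5,fy=5,interpolation=cv2.INTER_CUBIC)
cv2.imwrite('pics/w23c.png',a)
hsv=cv2.cvtColor(f['image'],cv2.COLOR_BGR2HSV)
for p in [(280,140),(280,110),(260,160),(300,170)]: print(p,hsv[p[1],p[0]])
E
```

```text
(280, 140) [ 10 154 157]
(280, 110) [ 15 155 231]
(260, 160) [ 10 154 154]
(300, 170) [ 10 156 152]
```

View pics/w23c.png

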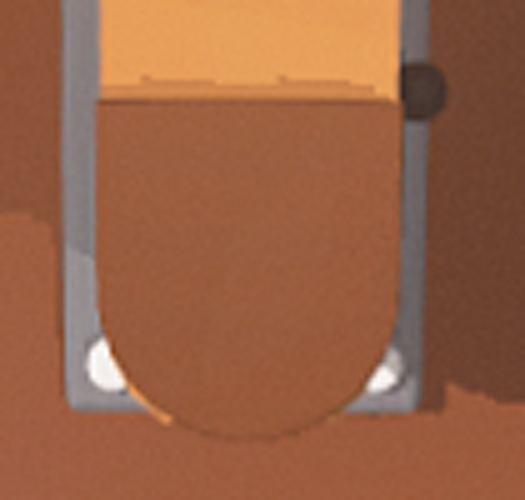

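```bash
cat >> h.py <<'E'
def tooltf(u,v,z):
    # pixel -> tool-frame point at tool z (mm)
    f=load('wrist'); s=observe(); R0=R.from_euler('xyz',s['tool_rot'])
    c,d=ray(f,u,v,'wrist'); c=R0.inv().apply(c-s['position'])*1000; d=R0.inv().apply(d)
    return c+d*(z-c[2])/d[2]
E
python3 - <<'E'
from h import *
f=load('wrist')
A=lambda x,y:(230+x/5-.4,105+y/5-.4)
L=onz(f,*A(97,102),.147,'wrist');Rr=onz(f,*A(402,102),.147,'wrist');B=onz(f,*A(247,438),.147,'wrist')
SL=onz(f,*A(97,250),.147,'wrist');SR=onz(f,*A(400,250),.147,'wrist')
print([ (x*1000).round(1) for x in (L,Rr,B,SL,SR)], (L+Rr)[:2]/2*1000)
print('foot', [ (onz(f,*A(*p),.0,'wrist')*1000).round(1) for p in [(70,408),(418,408),(65,0),(430,0)]])
for z in(-33.6,-25.6): print(z,[tooltf(u,v,z).round(1) for u,v in [(212,236),(343,236),(212,239),(277,351),(277,236)]])
cv2.imwrite('pics/w23d.png',cv2.resize(f['image'][225:365,190:365],None,fx=4,fy=4,interpolation=cv2.INTER_CUBIC))
E
```

```text
[array([ 557.5, -127.1,  147. ]), array([ 556.4, -184.4,  147. ]), array([ 492., -154.,  147.]), array([ 529.3, -126.2,  147. ]), array([ 528.1, -183.8,  147. ])] [ 556.92225346 -155.76480616]
foot [array([ 470.1, -103.7,    0. ]), array([ 468.1, -203.3,    0. ]), array([ 585.9, -106.4,    0. ]), array([ 583.9, -207.3,    0. ])]
-33.6 [array([-29.6, -19.5, -33.6]), array([ 27.8, -19.2, -33.6]), array([-29.7, -18.1, -33.6]), array([ -1.4,  44.1, -33.6]), array([ -1.1, -19.5, -33.6])]
-25.6 [array([-31.3, -16.6, -25.6]), array([ 29.5, -16.3, -25.6]), array([-31.4, -15.2, -25.6]), array([ -1.5,  50.9, -25.6]), array([ -1.1, -16.6, -25.6])]
```

View pics/w23d.png

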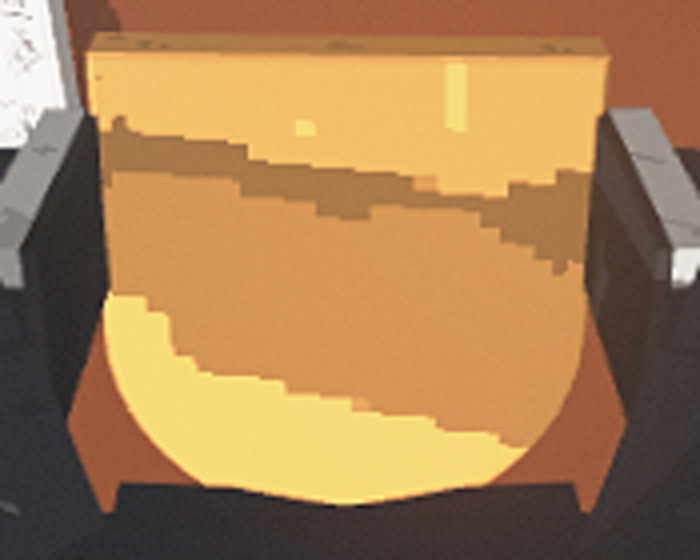

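```bash
python3 - <<'E'
from h import *
plan([.5389,-.1557,.137],down(np.radians(-181.4)))
E
```

```text
shift [  1.9 -47.9 152.2] turn [0.09 0.07 0.49] rows~ 3.8 fz [ 0.5 -0.1 -0.3] t 17.68
```

```bash
python3 -m pendant '[{"dx":2,"dy":-20,"dz":20,"ax":0,"ay":0,"az":0.4,"claw":50},{"dx":2,"dy":-40,"dz":50,"ax":0,"ay":0,"az":0.4,"claw":50},{"dx":2,"dy":-48,"dz":85,"ax":0,"ay":0,"az":0.4,"claw":50},{"dx":2,"dy":-48,"dz":115,"ax":0,"ay":0,"az":0.4,"claw":50},{"dx":2,"dy":-48,"dz":140,"ax":0,"ay":0,"az":0.4,"claw":50},{"dx":2,"dy":-48,"dz":152,"ax":0,"ay":0,"az":0.4,"claw":50},{"dx":2,"dy":-48,"dz":152,"ax":0,"ay":0,"az":0.4,"claw":50},{"dx":2,"dy":-48,"dz":152,"ax":0,"ay":0,"az":0.4,"claw":50}]'
python3 - <<'E'
from h import *
print(observe()['position'])
f=grab('wrist','wrist24.png');grab('scene','scene24.png')
cv2.imwrite('pics/s24c.png',cv2.resize(f['image'][0:0+1],None,fx=1,fy=1)) if 0 else None
s=load('scene')['image'];cv2.imwrite('pics/s24c.png',cv2.resize(s[180:280,210:360],None,fx=5,fy=5,interpolation=cv2.INTER_CUBIC))
plan([.5389,-.1557,.1214],down(np.radians(-181.4)))
E
```

```text
clock: 18.35
position: [0.539, -0.1561, 0.1374]
tool_rot: [3.14, 0.001, -1.595]
force: [0.2, -0.8, 1.3]
grip_width: 0.0557
[ 0.53904671 -0.15605463  0.13735075]
shift [-0.5  1.  17.2] turn [-0.03  0.06 -0.03] rows~ 0.4 fz [-0.1 -0.3 -0.9] t 18.45
```

View pics/wrist24.png

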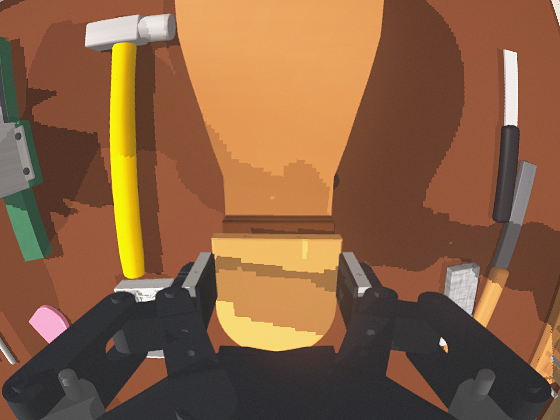

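View pics/s24c.png

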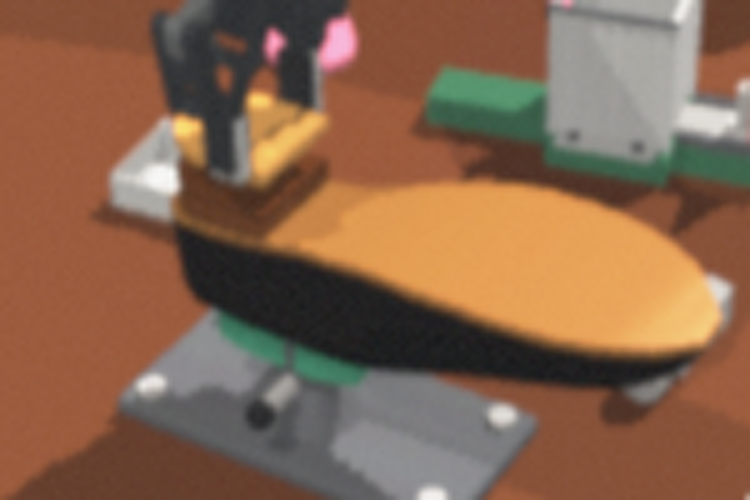

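```bash
python3 - <<'E'
from h import *
f=load('wrist')
cv2.imwrite('pics/w24c.png',cv2.resize(f['image'][200:260,200:350],None,fx=5,fy=5,interpolation=cv2.INTER_CUBIC))
s=observe();R0=R.from_euler('xyz',s['tool_rot'])
z=(s['position'][2]-.147)*1000; print('heel plane tool z',z)
E
```

```text
heel plane tool z -8.391737444220364
```

View pics/w24c.png

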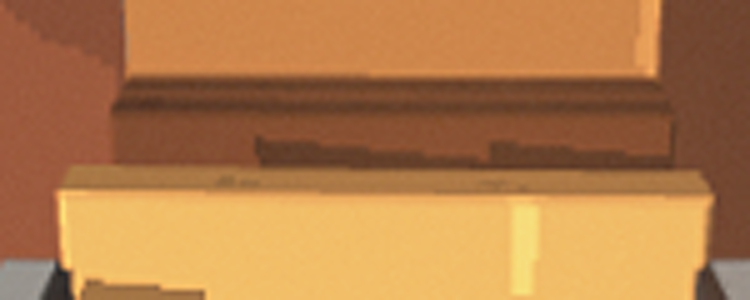

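```bash
python3 - <<'E'
from h import *
z=-8.4
print('heel',[tooltf(u,v,z).round(1) for u,v in [(222.2,221),(334,221)]])
print('lift top',[tooltf(u,v,-33.6).round(1) for u,v in [(211.4,237.8),(342,238.5)]])
print('lift bot',[tooltf(u,v,-25.6).round(1) for u,v in [(212.6,233),(341,233.6)]])
E
```

```text
heel [array([-29.1, -18.2,  -8.4]), array([ 27.7, -18.3,  -8.4])]
lift top [array([-29.8, -18.4, -33.6]), array([ 27. , -18.1, -33.6])]
lift bot [array([-30.9, -17.8, -25.6]), array([ 28.1, -17.6, -25.6])]
```

```bash
python3 -m pendant '[{"dx":0.5,"dy":0,"dz":5,"ax":0,"ay":0,"az":0,"claw":50},{"dx":0.5,"dy":0,"dz":9,"ax":0,"ay":0,"az":0,"claw":50},{"dx":0.5,"dy":0,"dz":12,"ax":0,"ay":0,"az":0,"claw":50},{"dx":0.5,"dy":0,"dz":13.5,"ax":0,"ay":0,"az":0,"claw":50},{"dx":0.5,"dy":0,"dz":13.5,"ax":0,"ay":0,"az":0,"claw":50}]'
python3 -m pendant '[{"dx":0,"dy":0,"dz":1,"ax":0,"ay":0,"az":0,"claw":50},{"dx":0,"dy":0,"dz":1,"ax":0,"ay":0,"az":0,"claw":50}]'
```

```text
clock: 18.87
position: [0.5391, -0.1565, 0.1236]
tool_rot: [3.14, 0.001, -1.596]
force: [-0.6, -0.5, -0.4]
grip_width: 0.056
clock: 19.03
position: [0.5392, -0.1565, 0.1229]
tool_rot: [3.141, 0.001, -1.596]
force: [0.5, 0.2, -0.9]
grip_width: 0.0555
```

```bash
python3 -m pendant '[{"dx":0,"dy":0,"dz":1,"ax":0,"ay":0,"az":0,"claw":50},{"dx":0,"dy":0,"dz":1,"ax":0,"ay":0,"az":0,"claw":50}]'; python3 -m pendant '[{"dx":0,"dy":0,"dz":0.8,"ax":0,"ay":0,"az":0,"claw":50},{"dx":0,"dy":0,"dz":0.8,"ax":0,"ay":0,"az":0,"claw":50}]'
python3 - <<'E'
from h import *
f=grab('wrist','wrist25.png');s=grab('scene')['image'];cv2.imwrite('pics/s25c.png',cv2.resize(s[180:280,210:360],None,fx=5,fy=5,interpolation=cv2.INTER_CUBIC))
cv2.imwrite('pics/w25c.png',cv2.resize(f['image'][200:260,200:350],None,fx=5,fy=5,interpolation=cv2.INTER_CUBIC))
E
```

```text
clock: 19.2
position: [0.5393, -0.1566, 0.1219]
tool_rot: [3.141, 0.001, -1.596]
force: [-0.2, -0.0, 0.1]
grip_width: 0.0557
clock: 19.37
position: [0.5394, -0.1566, 0.1218]
tool_rot: [3.141, 0.001, -1.596]
force: [-3.3, 1.1, 11.5]
grip_width: 0.056
```

View pics/w25c.png

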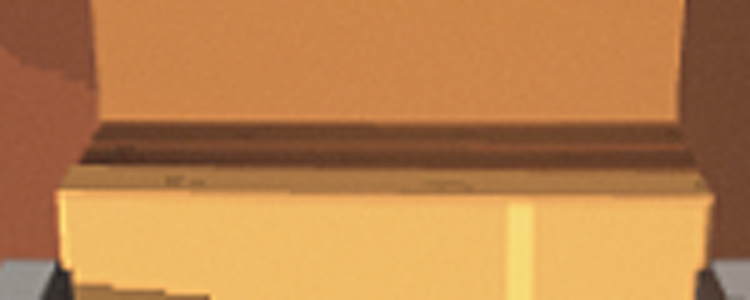

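View pics/s25c.png

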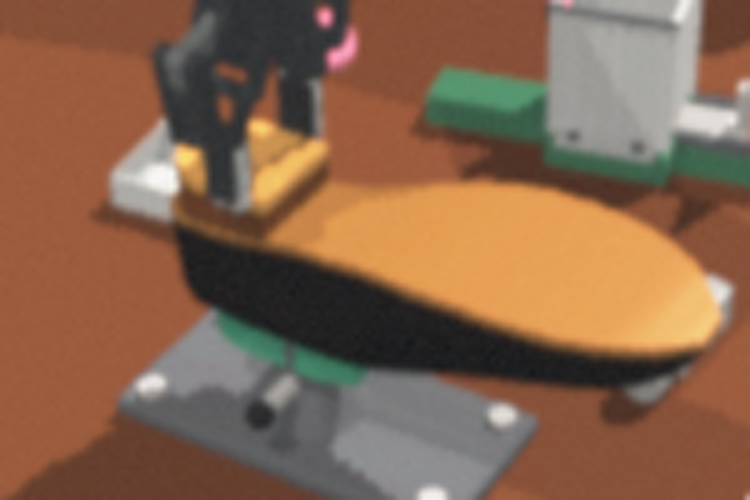

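```bash
python3 -m pendant '[{"dx":0,"dy":0,"dz":-0.3,"ax":0,"ay":0,"az":0,"claw":50},{"dx":0,"dy":0,"dz":-0.3,"ax":0,"ay":0,"az":0,"claw":60},{"dx":0,"dy":0,"dz":-0.3,"ax":0,"ay":0,"az":0,"claw":70},{"dx":0,"dy":0,"dz":-0.3,"ax":0,"ay":0,"az":0,"claw":80},{"dx":0,"dy":0,"dz":-0.3,"ax":0,"ay":0,"az":0,"claw":80}]'
python3 -m pendant '[{"dx":0,"dy":0,"dz":-10,"ax":0,"ay":0,"az":0,"claw":80},{"dx":0,"dy":0,"dz":-30,"ax":0,"ay":0,"az":0,"claw":80},{"dx":0,"dy":0,"dz":-60,"ax":0,"ay":0,"az":0,"claw":80},{"dx":0,"dy":15,"dz":-95,"ax":0,"ay":0,"az":0,"claw":80},{"dx":0,"dy":35,"dz":-130,"ax":0,"ay":0,"az":0,"claw":80},{"dx":0,"dy":55,"dz":-150,"ax":0,"ay":0,"az":0,"claw":80},{"dx":0,"dy":55,"dz":-150,"ax":0,"ay":0,"az":0,"claw":80},{"dx":0,"dy":55,"dz":-150,"ax":0,"ay":0,"az":0,"claw":80}]'
python3 - <<'E'
from h import *
f=grab('wrist','wrist26.png');s=grab('scene')['image'];a=cv2.resize(s[180:280,210:340],None,fx=5,fy=5,interpolation=cv2.INTER_CUBIC)
cv2.imwrite('pics/s26c.png',a)
cv2.imwrite('pics/w26c.png',cv2.resize(f['image'][100:220,220:345],None,fx=5,fy=5,interpolation=cv2.INTER_CUBIC))
E
```

```text
clock: 19.88
position: [0.5392, -0.1565, 0.1213]
tool_rot: [3.14, 0.001, -1.596]
force: [0.2, 0.6, -0.2]
grip_width: 0.0798
clock: 20.55
position: [0.4844, -0.1556, 0.2734]
tool_rot: [-3.14, 0.001, -1.597]
force: [0.2, -0.0, -0.2]
grip_width: 0.0801
```

View pics/w26c.png

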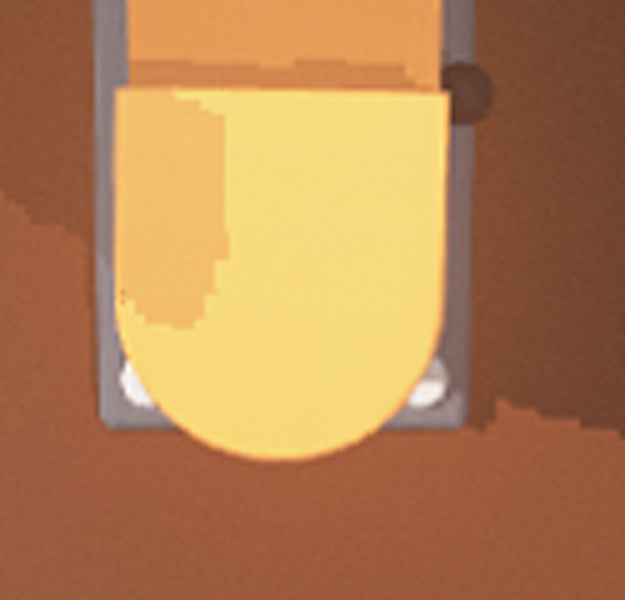

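View pics/s26c.png

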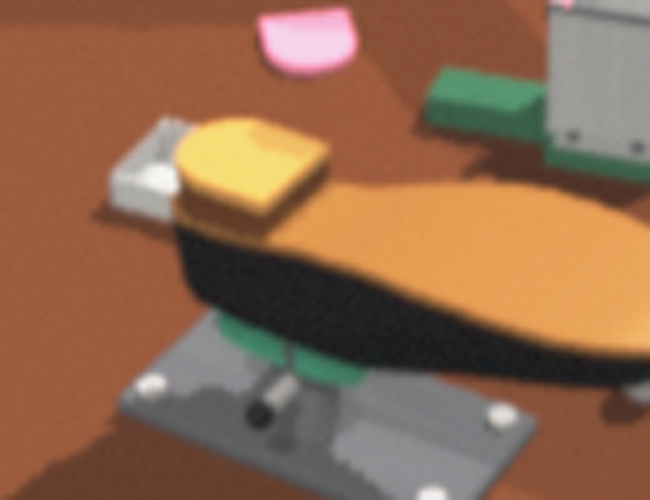

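View pics/wrist26.png

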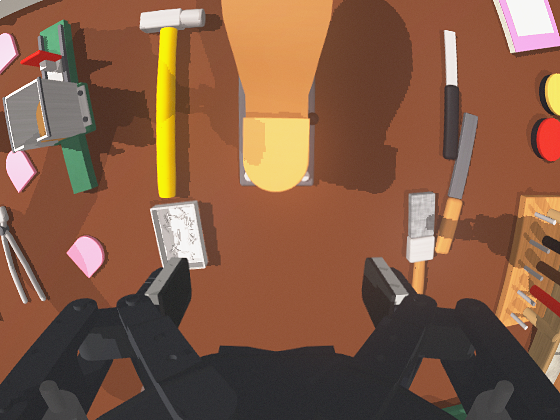

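```bash
python3 - <<'E'
from h import *
f=load('wrist')
A=lambda x,y:(220+x/5-.4,100+y/5-.4)
P=[onz(f,*A(*p),.155,'wrist')*1000 for p in [(115,88),(448,93),(277,462),(115,250),(445,250)]]
print([p.round(1) for p in P],((P[0]+P[1])/2).round(1))
E
sed -i '$a\ ' h.py
```

```text
[array([ 558.7, -126.6,  155. ]), array([ 556.3, -184.3,  155. ]), array([ 491.3, -152.9,  155. ]), array([ 530.2, -125.6,  155. ]), array([ 528.7, -183.3,  155. ])] [ 557.5 -155.5  155. ]
```

```bash
python3 - <<'E'
from h import *
f=grab('top','top27.png')['image']; o=cv2.imread('pics/top0.png')
a=cv2.resize(f[125:240,170:255],None,fx=4,fy=4,interpolation=cv2.INTER_CUBIC)
b=cv2.resize(o[125:240,170:255],None,fx=4,fy=4,interpolation=cv2.INTER_CUBIC)
cv2.imwrite('pics/m27.png',np.hstack([a,b]))
s=load('scene')['image'];o=cv2.imread('pics/scene0.png')
cv2.imwrite('pics/ms27.png',np.vstack([cv2.resize(x[160:225,285:390],None,fx=4,fy=4,interpolation=cv2.INTER_CUBIC) for x in (s,o)]))
E
```

```text
(no output)
```

View pics/m27.png

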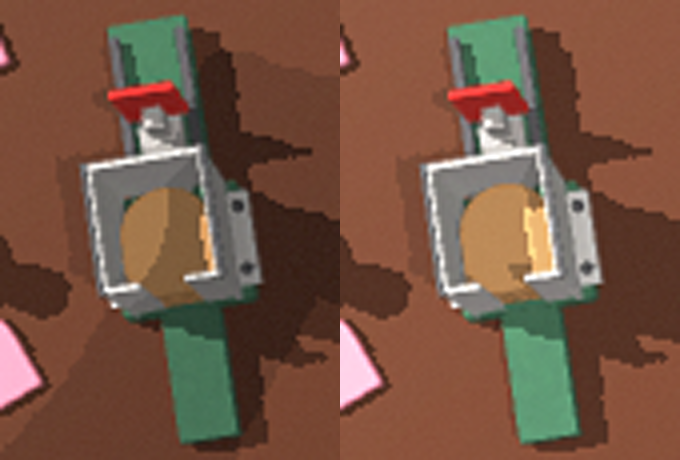

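View pics/ms27.png

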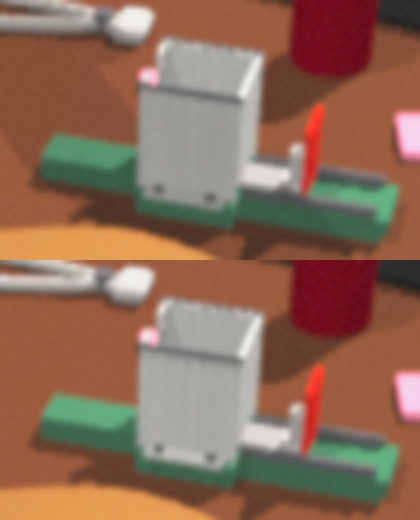

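View pics/top27.png

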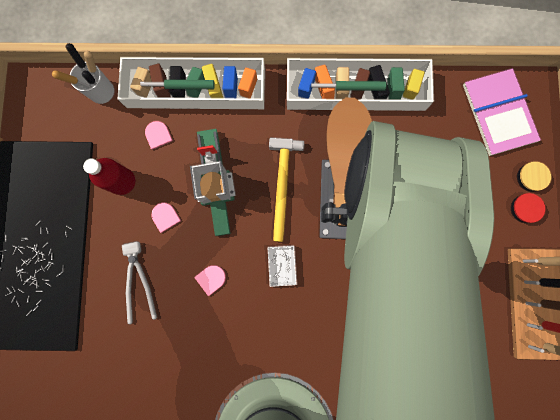

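```bash
python3 -c "
from workcell import job_done;print(job_done())"
```

```text
the job is handed in; nothing more can be done
None
```

I pressed the red plate to its stop and drew lift 1 fully out onto the tongue in two pulls, letting go and re-gripping between them. I let go of it there, then picked it up again upright, turned it half round and set it on the heel. It touched down with about 11 N before I released it and backed off. I handed the job in at about 21 s.

**Lift on the heel:** the last wrist-camera pictures show it flat, with its straight edge towards the toe. Its straight edge and round end lie within about 1 mm of the heel's, and its turn relative to the heel is about 0.5–1°. I left it at that and did no further squaring-up.

**Magazine and bench:** the last pictures show the stack dropped with nothing sticking out of the outlet. The pusher is back at rest, and the tools and pink look-alikes look unmoved. The gripper was open and well clear of everything.

**What disagreed:**
- **Fingertip position:** the real fingertips sit about 25–29 mm behind the reported TCP. My first grasp at the outlet therefore closed above the lift and missed it, so I went deeper. I then corrected for this offset.
- **Sideways drift:** between the two pulls the open gripper drifted about 12 mm sideways while the wrist was turning. It showed only 1–2 N of force, and I corrected it before gripping again.

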